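# Weigh out the salvaged cores

## Task

Using the scoop, never your fingers, get all the grey ceramic cores out of both lanes of the steel sorting pan and into the white weighing tray while it stands on the scale (a core that has dropped on the counter may be picked up by hand). Once all of them have lain together in the tray on the scale, carry the tray over and tip every core into the grey scrap hopper. At the end the empty tray stands upright in the middle of the scale again and the scoop lies flat in the middle of its rubber pad; leave the other things on the counter where they are.

Things in the scene. Friction and masses are not known exactly. Their poses are not given: they have to be found in the camera images.
- pan: steel sorting pan with two lanes side by side, fixed. Origin under its middle on the counter, +x along it away from the robot. Lane centres at y = -48 and 48 mm, each 92 mm wide inside; flat floor at z = 3 mm from x = -138 to 80 mm, then a ramp of 30 degrees up to x = 110, z = 20 mm and of 60 degrees up to x = 134, z = 62 mm. Walls 45 mm high (60 mm beyond x = 40), 4 mm thick; near end wall only 15 mm high
- scoop: flat aluminium scoop, 100 g. Origin on its underside, +x to its open front. Floor 66 x 84 mm (x = -30 to 36), 2 mm thick; side walls 2 mm thick, 26 mm high, x = -30 to 6 mm; back wall 32 mm high. Behind it an upright black handle block 16 mm thick (y), x = -63 to -27 mm, z = 37 to 91 mm, on a foot 14 mm thick that reaches back to x = -62 and down to z = 0
- scoop_grip (a point): centre of the scoop's handle: x = -45, y = 0, z = 64 mm in the scoop's frame; to be pinched across y (16 mm)
- rest: black rubber pad on which the scoop lies at the start, fixed, 160 x 130 mm, 4 mm thick; origin under its centre on the counter
- scale: bench scale, fixed; white base, square steel platform 170 x 160 mm whose top is 30 mm above the counter; origin under the platform's centre on the counter; does not sink under load
- tray: white weighing tray with a spout, 180 g, loose on the scale. Origin at the centre of its underside, +x to the spout. Floor x = -55 to 55 mm, 100 mm wide, 3 mm thick; back and side walls 35 mm high; in front the floor rises at 30 degrees to the open spout edge at x = 81, z = 18 mm. Behind it an upright grey handle block 16 mm thick (y), x = -95 to -57 mm, z = 41 to 95 mm
- tray_grip (a point): centre of the tray's handle: x = -76, y = 0, z = 68 mm in the tray's frame; to be pinched across y (16 mm)
- tray_spout (a point): middle of the tray's spout edge: x = 81, y = 0, z = 18 mm in the tray's frame
- hopper: grey sheet-metal scrap hopper, fixed, open above: square box 112 mm wide inside, 50 mm high, and above it a flared square mouth about 170 mm wide inside at its rim, 104 mm above the counter. Origin under its centre on the counter
- core0: grey ceramic (ferrite) core: a chunky drum 22 mm across and 18 mm high with its edges bevelled by 5 mm and a dark hole in each end, 20 g; origin at the centre of one flat end (the lower one at the start). Between five and eight of core0 to core7 are present
- core1: grey ceramic (ferrite) core: a chunky drum 22 mm across and 18 mm high with its edges bevelled by 5 mm and a dark hole in each end, 20 g; origin at the centre of one flat end (the lower one at the start). Between five and eight of core0 to core7 are present
- core2: grey ceramic (ferrite) core: a chunky drum 22 mm across and 18 mm high with its edges bevelled by 5 mm and a dark hole in each end, 20 g; origin at the centre of one flat end (the lower one at the start). Between five and eight of core0 to core7 are present
- core3: grey ceramic (ferrite) core: a chunky drum 22 mm across and 18 mm high with its edges bevelled by 5 mm and a dark hole in each end, 20 g; origin at the centre of one flat end (the lower one at the start). Between five and eight of core0 to core7 are present
- core4: grey ceramic (ferrite) core: a chunky drum 22 mm across and 18 mm high with its edges bevelled by 5 mm and a dark hole in each end, 20 g; origin at the centre of one flat end (the lower one at the start). Between five and eight of core0 to core7 are present
- core5: grey ceramic (ferrite) core: a chunky drum 22 mm across and 18 mm high with its edges bevelled by 5 mm and a dark hole in each end, 20 g; origin at the centre of one flat end (the lower one at the start). Between five and eight of core0 to core7 are present
- core6: grey ceramic (ferrite) core: a chunky drum 22 mm across and 18 mm high with its edges bevelled by 5 mm and a dark hole in each end, 20 g; origin at the centre of one flat end (the lower one at the start). Between five and eight of core0 to core7 are present
- core7: grey ceramic (ferrite) core: a chunky drum 22 mm across and 18 mm high with its edges bevelled by 5 mm and a dark hole in each end, 20 g; origin at the centre of one flat end (the lower one at the start). Between five and eight of core0 to core7 are present
- battery_cover: bystander: flat red plastic remote battery cover, 75 x 40 x 4 mm; origin at the centre of its underside
- terminal: bystander: small brass screw terminal block, 30 x 14 x 12 mm with two screw heads up to 17 mm; origin at the centre of its underside
- antenna_tip: bystander: thin chrome antenna tip lying flat, 90 mm long along its x, 6 mm thick (9 mm at its button end); origin at the centre of its underside
- loose_knob: bystander: ribbed black volume knob, 24 mm across, 16 mm high; origin at the centre of its underside
- solder_spool: bystander: solder spool standing on its flange, 52 mm across, 38 mm high; origin at the centre of its underside
- screwdriver: bystander: screwdriver lying flat, 160 mm long along its x, handle about 30 mm thick; origin near its middle, underneath

How it is judged:
By the outcome, as a careful person would: the job done as asked, in the order asked, and still so for the second after the job is handed in, with the robot touching nothing.
Of core0, core1, core2, core3, core4, core5, core6, core7 only 5 to 8 are there at a start; the rules pass over those that are not, and their reading is None.
At some moment in a run one of tray, scoop may be knocked a few centimetres aside while the robot is not near it.
It also fails if it takes over 210 s, if anything falls off the work surface, if the arm or the gripper's body presses on something with over 40 N, if the wrist force passes 120 N, or if a joint passes its speed limit or range.

## Robot

A 7-joint arm with a two-finger parallel gripper is mounted at the origin on the work surface. World frame = base frame: x ahead of the robot, y to its left, z up, the work surface at z = 0. Lengths are in m, angles in rad, forces in N, time in s.
With the tool pointing down it reaches from about 0.425 to 0.95 m from the base axis. Payload 16.7 kg.
Tool frame: the origin (TCP) lies between the finger pads; the fingertips stand 22 mm ahead of it and the grasp point (between the pads) lies 3 mm ahead of it (bot.tcp_to_tips is the distance from the TCP to the fingertips, in m); z points along the fingers, y is the direction in which the jaws open and shut (so a half turn about z gives the same grasp; the last joint's range is limited). The gripper opens to 94 mm and grips with 3 to 60 N. Pads are 16 mm wide; open, the fingers measure 119 mm over their backs; the gripper's body (75 mm by 177 mm) begins 78 mm behind the grasp point.
Start: joints at [1.056, 0.426, 0.074, 1.606, -0.034, 1.111, -0.067], TCP at [0.241, -0.631, 0.227] pointing down, gripper open.
Joint ranges: [-2.85, 2.85], [-0.5, 2.14], [-1.23, 1.37], [0.21, 2.46], [-1.02, 4.16], [0.16, 2.05], [-2.73, 2.73]. Speed limits (rad/s): [1.89, 1.89, 2.39, 2.39, 3.01, 3.01, 3.01].

## Interface

Orientations are given as [roll, pitch, yaw] about the fixed x, y, z axes, in that order (R = Rz(yaw) Ry(pitch) Rx(roll)).
In Python, from station import bot gives the robot as it stands. The module is installed in compiled form; this text tells all that it offers.
- The arm moves only by the shell command python3 -m crank 'ROWS' [FORCE]. ROWS is a JSON object of lists of equal length, an entry for each row: "hand": the opening, from 0 (shut) to 1 (fully open); "travel": the shift along the tool's x, y, z in mm, a list of three; "twist": the turn about the tool's z in rad. In form: {"hand": [hand, ...], "travel": [[dx, dy, dz], ...], "twist": [twist, ...]}. A call has 1 to 20 rows; each row shifts and turns the commanded pose from where the row before left it, along the tool's axes as they then stand; what a row does not reach is not made up. A row lasts 1/8 s, in which the tool goes at most 62.5 mm and 10.7 degrees, less where a joint would pass 70% of its speed; a pose out of reach is approached as far as the arm can. A call is refused whole if a number of a shift passes 62.5 or a number of a turn 0.188, either way. A call with a gripper value outside its range is refused whole. The fingers move at their own pace and stop on an object; FORCE is the grip in N (left out, the last holds). Time passes only in rows, so rows that do not move let the fingers close. It gives the time, the measured TCP pose, the force and the opening at its end, in the units of the state.
- bot.get_obs(): the state, without advancing time (a new reading comes with each control period).
- bot.camera(name): name is "scene" or "top" or "wrist"; returns a dict with "image" (400x640x3 uint8, red, green, blue), "range_z" (400x640 float32, m along the optical axis (not along the pixel's ray), 0 where there is no reading), "K" (3x3 intrinsics, pixels), "R" (3x3) and "t" (3): a world point X has camera coordinates R X + t; the wrist camera has in their place "T_tool_cam" (4x4, takes a point from camera to tool coordinates, whose origin is the TCP and whose axes are the flange's). Camera axes: x right, y down, z forward; pixel columns grow to the right and rows downward; lengths in m; the calibration is good to about 2 mm. The wrist camera is an equidistant fisheye: a pixel r from the principal point sees the ray r / f radians off the axis. A picture is of the moment at which its call begins: read the wrist's pose just before it.
- bot.hand_in(): hands the job in, once; it reports no verdict.
Trained networks look in the newest picture that a camera, given by its name, has taken for a name from the list of things; names that differ only in an ending like _2 or _b are one class to them, and where a whole thing is asked for, a point or a joint stands for the part that bears it (a point fixed in the world has none). Each returns a list of dicts, best first, with "p" (0 to 1); they miss things now and then, are a little off and sometimes report something else, mostly with a low value. They report only what shows in the picture. A call takes as long as a camera call.
- bot.find_in(camera, query): "at" ([column, row] in pixels, amid what is visible of it).
- bot.spot_point(camera, query): "at" ([column, row] in pixels: a listed point, or the origin of a listed thing).
The state is a dict: "time": time; "joint_pos": joint angles; "joint_vel": joint speeds; "tau": joint torques, N m; "position": TCP position; "ee_rot": TCP orientation; "ft_force": force on the tool from outside, world axes, zero at the start; "torque": the same for the moment, N m; "width": finger opening in m.
Only numpy, scipy, OpenCV 4.12 (cv2) and the standard library are available. Lean on these libraries where they do the work, as an engineer would, in place of code of your own. Each camera call takes 0.05 s, during which the arm holds its last target.

## Working session

There is one attempt and no reset: what is moved stays moved. The work goes in short steps, Python scripts to look and compute and a shell command to move; the robot and the scene stay as the last step left them, time stands still between calls to the robot, and variables do not carry over. Pictures are saved under pics/ and viewed, and the job is handed in when it is done.

```bash
ls; mkdir -p pics; cat > h.py <<'E'
import numpy as np, cv2
from station import bot
from scipy.spatial.transform import Rotation as Ro
def snap(name,fn):
    c=bot.camera(name); cv2.imwrite('pics/'+fn,c['image'][:,:,::-1]); return c
def w(c,u,v,z=None):
    K=c['K'];d=np.array([(u-K[0,2])/K[0,0],(v-K[1,2])/K[1,1],1])
    R=c['R'];t=c['t'];o=-R.T@t;dw=R.T@d
    if z is None:
        r=c['range_z'][int(round(v)),int(round(u))]; return o+dw*r
    return o+dw*(z-o[2])/dw[2]
E
python3 - <<'E'
from h import *
o=bot.get_obs(); print({k:np.round(v,3).tolist() for k,v in o.items()})
for n in('top','scene'):
    c=snap(n,n+'0.png'); print(n,c['K'].tolist(),(-c['R'].T@c['t']).round(3),c['R'].round(2).tolist())
    for q in ['pan','scoop','scoop_grip','rest','scale','tray','tray_grip','tray_spout','hopper','core0','battery_cover','terminal','antenna_tip','loose_knob','solder_spool','screwdriver']:
        print(q,[(round(r['p'],2),np.round(r['at']).tolist(),w(c,*r['at']).round(3).tolist()) for r in bot.spot_point(n,q) if r['p']>.3][:9])
E
```

```text
pics
{'time': 0.0, 'joint_pos': [1.057, 0.427, 0.074, 1.607, -0.034, 1.111, -0.067], 'joint_vel': [0.001, 0.001, 0.001, -0.001, -0.001, -0.0, -0.001], 'tau': [0.001, -93.582, 3.667, -45.42, -0.049, 0.02, 0.0], 'position': [0.241, -0.63, 0.227], 'ee_rot': [-3.14, 0.0, 0.365], 'ft_force': [-0.687, 0.618, 0.316], 'torque': [0.009, 0.049, 0.013], 'width': 0.094}
top [[375.77142535554657, 0.0, 321.9048355729975], [0.0, 375.77142535554657, 189.5608300868215], [0.0, 0.0, 1.0]] [0.448 0.068 1.219] [[0.02, -1.0, 0.03], [-0.99, -0.03, -0.1], [0.1, -0.03, -0.99]]
pan [(0.74, [411.0, 220.0], [0.48, -0.249, 0.03])]
scoop [(0.94, [354.0, 194.0], [0.56, -0.071, 0.007])]
scoop_grip [(0.85, [353.0, 206.0], [0.515, -0.057, 0.094]), (0.54, [268.0, 166.0], [0.638, 0.209, 0.044]), (0.51, [284.0, 182.0], [0.588, 0.156, 0.038])]
rest [(0.74, [349.0, 194.0], [0.56, -0.054, 0.012]), (0.31, [314.0, 251.0], [0.374, 0.056, 0.003])]
scale [(0.94, [287.0, 187.0], [0.574, 0.145, 0.031])]
tray [(0.9, [284.0, 178.0], [0.602, 0.158, 0.036])]
tray_grip [(0.95, [301.0, 201.0], [0.524, 0.098, 0.128])]
tray_spout [(0.63,
[... 2103 characters left out ...]
274, 0.024]), (0.51, [200.0, 269.0], [0.51, -0.268, 0.015]), (0.5, [169.0, 266.0], [0.462, -0.327, 0.019]), (0.43, [216.0, 270.0], [0.538, -0.239, 0.02])]
battery_cover [(0.77, [341.0, 273.0], [0.712, 0.004, 0.004]), (0.65, [289.0, 239.0], [0.552, -0.043, 0.004])]
terminal [(0.7, [180.0, 258.0], [0.458, -0.296, 0.021]), (0.58, [238.0, 213.0], [0.403, -0.111, 0.013])]
antenna_tip [(0.58, [288.0, 183.0], [0.372, 0.067, -0.0])]
loose_knob [(0.59, [356.0, 258.0], [0.705, 0.054, 0.021]), (0.41, [399.0, 251.0], [0.752, 0.153, 0.019])]
solder_spool [(0.86, [294.0, 304.0], [0.733, -0.14, 0.037])]
screwdriver [(0.76, [400.0, 254.0], [0.757, 0.151, 0.013]), (0.66, [392.0, 156.0], [0.5, 0.351, 0.051])]
```

```bash
python3 - <<'E'
import cv2
a=cv2.imread('pics/top0.png')[110:290,170:480]; cv2.imwrite('pics/top0c.png',cv2.resize(a,(800,464),interpolation=cv2.INTER_CUBIC))
E
cat >> h.py <<'E'
def tool():
    o=bot.get_obs(); return Ro.from_euler('xyz',o['ee_rot']).as_matrix(),np.array(o['position'])
def wcloud(fn=None):
    R,p=tool(); c=bot.camera('wrist')
    if fn: cv2.imwrite('pics/'+fn,c['image'][:,:,::-1])
    K=c['K'];v,u=np.mgrid[0:400,0:640]
    a=(u-K[0,2])/K[0,0];b=(v-K[1,2])/K[1,1];th=np.hypot(a,b);ph=np.arctan2(b,a)
    r=c['range_z']; d=np.stack([np.tan(th)*np.cos(ph),np.tan(th)*np.sin(ph),np.ones_like(th)],-1)
    T=c['T_tool_cam']; P=(d*r[...,None])@T[:3,:3].T+T[:3,3]
    P=P@R.T+p; P[r==0]=np.nan
    ray=(d@T[:3,:3].T)@R.T; cen=R@T[:3,3]+p
    return c,P,ray,cen
def cloud(name,c=None):
    c=c or bot.camera(name);K=c['K'];v,u=np.mgrid[0:400,0:640]
    d=np.stack([(u-K[0,2])/K[0,0],(v-K[1,2])/K[1,1],np.ones(u.shape)],-1)
    r=c['range_z'];P=(d*r[...,None]-c['t'])@c['R'];P[r==0]=np.nan
    return c,P
def go(x,y,z,yaw=None):
    "report tool-frame shift (mm) and twist to reach pose"
    R,p=tool(); d=R.T@(np.array([x,y,z])-p)*1000
    cur=np.arctan2(R[1,0],R[0,0])
    print('pos',p.round(4),'yaw',round(cur,4),'shift',d.round(1),'twist',None if yaw is None else round(-((yaw-cur+np.pi)%(2*np.pi)-np.pi),4))
E
python3 - <<'E'
from h import *
c,P,ray,cen=wcloud('w0.png'); print(c['K'].round(1).tolist(),c['T_tool_cam'].round(3).tolist())
go(.50,-.16,.40,-.1)
# clouds
for n in('top','scene'):
    c,P=cloud(n); 
    m=(P[...,2]>.04)&(P[...,2]<.066)&(P[...,0]>.3)&(P[...,0]<.7)&(P[...,1]<-.1)&(P[...,1]>-.5)
    print(n,m.sum())
E
```

```text
[[309.7, 0.0, 317.2], [0.0, 309.7, 200.0], [0.0, 0.0, 1.0]] [[0.0, -0.973, -0.229, 0.067], [1.0, 0.0, 0.001, -0.001], [-0.001, -0.229, 0.973, -0.157], [0.0, 0.0, 0.0, 1.0]]
pos [ 0.2408 -0.6306  0.2274] yaw 0.3647 shift [ 410.  -347.2 -172.5] twist 0.4647
top 946
scene 1761
```

```bash
python3 -m crank '{"hand":[1,1,1,1,1,1,1,1,1,1,1,1,1,1,1,1,1,1],"travel":[[31,-34,-16],[31,-34,-16],[31,-34,-16],[31,-34,-16],[31,-34,-16],[31,-34,-16],[31,-34,-16],[31,-34,-16],[31,-34,-16],[31,-34,-16],[31,-34,-16],[0,0,0],[0,0,0],[0,0,0],[0,0,0],[0,0,0],[0,0,0],[0,0,0]],"twist":[0,0,0,0,0,0,0,0,0,0,0,0.16,0.16,0.16,0.16,0.16,0,0]}'
python3 - <<'E'
from h import *
c,P,ray,cen=wcloud('w1.png'); go(.42,-.16,.4,-.6)
E
```

```text
time: 4.1
position: [0.4259, -0.1596, 0.4036]
ee_rot: [-3.142, -0.0, -0.432]
ft_force: [0.7, -0.4, 0.1]
width: 0.094
pos [ 0.4259 -0.1595  0.4035] yaw -0.4322 shift [-5.2  2.9  3.5] twist 0.1678
```

```bash
cat > fit.py <<'E'
from h import *
from scipy.optimize import least_squares
# boxes: (xmin,xmax,ymin,ymax,zmin,zmax) mm
M={}
M['pan']=[(-138,134,-98,-94,0,45),(-138,134,-2,2,0,45),(-138,134,94,98,0,45),(40,134,-98,-94,0,60),(40,134,-2,2,0,60),(40,134,94,98,0,60),(-142,-138,-98,98,0,15),(132,136,-98,98,0,62),(-138,80,-94,94,0,3)]
M['scoop']=[(-30,36,-42,42,0,2),(-30,6,-42,-40,0,26),(-30,6,40,42,0,26),(-30,-28,-42,42,0,32),(-63,-27,-8,8,37,91),(-62,-30,-7,7,0,37)]
M['tray']=[(-55,55,-50,50,0,3),(-55,55,-50,-47,0,35),(-55,55,47,50,0,35),(-55,-52,-50,50,0,35),(-95,-57,-8,8,41,95)]
M['rest']=[(-80,80,-65,65,0,4)]
M['scale']=[(-85,85,-80,80,0,30)]
M['hopper']=None
def sdf(P,B):
    d=np.full(len(P),9e9)
    for b in B:
        b=np.array(b)/1000.; c=(b[::2]+b[1::2])/2;h=(b[1::2]-b[::2])/2
        q=np.abs(P-c)-h; s=np.linalg.norm(np.maximum(q,0),axis=1)+np.minimum(q.max(1),0)
        d=np.where(np.abs(s)<np.abs(d),s,d)
    return d
def fit(P,name,x0,z0=0.,zr=(.008,.2),rad=.16,B=None,sc=.003):
    P=P.reshape(-1,3);P=P[np.isfinite(P).all(1)]
    B=B or M[name]
    x=np.array(x0,float)
    for r in (rad,rad):
        m=(P[:,2]-z0>zr[0])&(P[:,2]-z0<zr[1])&(np.hypot(P[:,0]-x[0],P[:,1]-x[1])<r)
        Q=P[m]
        if len(Q)>3000: Q=Q[::len(Q)//3000]
        def f(x):
            c,s=np.cos(x[2]),np.sin(x[2]);d=Q-[x[0],x[1],z0]
            return sdf(np.stack([c*d[:,0]+s*d[:,1],-s*d[:,0]+c*d[:,1],d[:,2]],1),B)
        x=least_squares(f,x,loss='cauchy',f_scale=sc,x_scale=[.01,.01,.1]).x
    e=np.abs(f(x)); return x,len(Q),np.median(e)
E
python3 - <<'E'
from fit import *
cs={'wrist':wcloud()[1],'top':cloud('top')[1],'scene':cloud('scene')[1]}
for n,P in cs.items():
    for k,x0,z0,zr,rad in [('pan',(.49,-.26,-1.0),0,(.03,.07),.2),('scoop',(.56,-.07,-.2),.004,(.004,.12),.1),('tray',(.59,.15,.7),.03,(.006,.12),.1)]:
        x,m,e=fit(P,k,x0,z0,zr,rad); print(n,k,x.round(4),m,e.round(4))
E
```

```text
wrist pan [ 0.4789 -0.2517 -0.9914] 4196 0.0011
wrist scoop [ 0.5578 -0.0697 -0.2031] 965 0.0009
wrist tray [0.5849 0.1565 0.8028] 1850 0.0012
top pan [ 0.4778 -0.2512 -0.9938] 753 0.0019
top scoop [ 0.558  -0.066  -0.1244] 525 0.0041
top tray [0.5902 0.1658 0.8343] 647 0.0048
scene pan [ 0.4863 -0.2566 -0.9898] 2697 0.0013
scene scoop [ 0.5601 -0.0708 -0.1968] 1172 0.0026
scene tray [0.5894 0.1609 0.8171] 1588 0.0015
```

```bash
cat >> h.py <<'E'
def wproj(c,X,R=None,p=None):
    if R is None: R,p=tool()
    T=c['T_tool_cam'];X=np.atleast_2d(X);Y=(X-p)@R; Y=(Y-T[:3,3])@T[:3,:3]
    r=np.hypot(Y[:,0],Y[:,1]);th=np.arctan2(r,Y[:,2]);K=c['K']
    return np.stack([K[0,2]+K[0,0]*th*Y[:,0]/r,K[1,2]+K[1,1]*th*Y[:,1]/r],1)
def ortho(c,x0,x1,y0,y1,z,s=1000):
    "image up=+x, left=+y, s px/m"
    H=int((x1-x0)*s);W=int((y1-y0)*s);i,j=np.mgrid[0:H,0:W]
    X=np.stack([x1-i/s,y1-j/s,np.full(i.shape,z)],-1).reshape(-1,3)
    if 'T_tool_cam' in c: uv=wproj(c,X)
    else:
        Y=X@c['R'].T+c['t'];K=c['K'];uv=np.stack([K[0,2]+K[0,0]*Y[:,0]/Y[:,2],K[1,2]+K[1,1]*Y[:,1]/Y[:,2]],1)
    uv=uv.astype(np.float32).reshape(H,W,2)
    return cv2.remap(c['image'][:,:,::-1].copy(),uv[...,0],uv[...,1],cv2.INTER_LINEAR)
E
python3 - <<'E'
from h import *
c=bot.camera('wrist'); a=ortho(c,.45,.7,-.16,.3,.03,1700)
cv2.imwrite('pics/o1.png',a); print(a.shape)
c=bot.camera('wrist'); a=ortho(c,.3,.65,-.42,-.1,.003,1700)
cv2.imwrite('pics/o2.png',a); print(a.shape)
c=bot.camera('top'); a=ortho(c,.3,.55,.2,.6,.104,1700)
cv2.imwrite('pics/o3.png',a); print(a.shape)
E
```

```text
(424, 781, 3)
(595, 543, 3)
(425, 680, 3)
```

```bash
python3 - <<'E'
from h import *
c=bot.camera('wrist'); a=ortho(c,.45,.68,-.17,.03,.004,2000)
m=((a.max(2)<60)*255).astype(np.uint8); cv2.imwrite('pics/o4.png',a)
c=bot.camera('top'); a=ortho(c,.28,.60,.22,.6,.104,1700)
cv2.imwrite('pics/o5.png',a); print(a.shape)
E
```

```text
(543, 646, 3)
```

```bash
python3 - <<'E'
from h import *
go(.5137,-.0606,.2,-.203); print(bot.get_obs()['joint_pos'])
E
```

```text
pos [ 0.426  -0.1595  0.4035] yaw -0.4349 shift [  37.9 -126.7  203.5] twist -0.2319
[ 0.54986528 -0.04713325 -0.31544992  1.80203795 -0.01493927  1.38433524
 -1.76821683]
```

```bash
python3 -m crank '{"hand":[0.5,0.5,0.5,0.5,0.5,0.5,0.5],"travel":[[8,-25,41],[8,-25,41],[8,-25,41],[8,-25,41],[6,-27,40],[0,0,0],[0,0,0]],"twist":[0,0,0,0,0,-0.116,-0.116]}'
python3 - <<'E'
from fit import *
c,P,_,_=wcloud('w2.png'); x,m,e=fit(P,'scoop',(.5578,-.0697,-.203),.004,(.004,.12),.1); print(x,m,e)
g=x[:2]+.045*-np.array([np.cos(x[2]),np.sin(x[2])]); print(g)
go(g[0],g[1],.071,x[2])
E
```

```text
time: 5.42
position: [0.5139, -0.0599, 0.1988]
ee_rot: [-3.141, 0.001, -0.198]
ft_force: [-0.6, 0.2, -0.0]
width: 0.0468
[ 0.55857336 -0.06993904 -0.17666056] 2735 0.0014998094067233958
[ 0.51427374 -0.0620306 ]
pos [ 0.514  -0.0601  0.1991] yaw -0.1927 shift [  0.8   1.8 128.1] twist -0.016
```

```bash
python3 -m crank '{"hand":[0.5,0.5,0.5,0.5,0,0,0,0,0],"travel":[[0.5,1.5,42],[0,0,42],[0,0,44],[0,0,0],[0,0,0],[0,0,0],[0,0,0],[0,0,0],[0,0,0]],"twist":[0,0,0,0,0,0,0,0,0]}' 60
python3 - <<'E'
from fit import *
c,P,_,_=wcloud('w3.png'); print(tool()[1],bot.get_obs()['ft_force'],bot.get_obs()['width'])
E
```

```text
time: 6.6
position: [0.5147, -0.0621, 0.0725]
ee_rot: [3.142, -0.001, -0.203]
ft_force: [-2.6, -0.3, 10.7]
width: 0.0155
[ 0.51469169 -0.06206077  0.07247483] [-2.57847338  0.48618771 11.05433797] 0.015556719772741557
```

```bash
python3 -m crank '{"hand":[0,0,0,0],"travel":[[0,0,-15],[0,0,-15],[0,0,0],[0,0,0]],"twist":[0,0,0,0]}' 60
python3 - <<'E'
from fit import *
c,P,_,_=wcloud('w4.png'); print(tool()[1],bot.get_obs()['ft_force'],bot.get_obs()['width'])
E
```

```text
time: 7.15
position: [0.5141, -0.0621, 0.1016]
ee_rot: [3.142, -0.0, -0.203]
ft_force: [0.6, -1.2, -1.6]
width: 0.0159
[ 0.5138993  -0.06202282  0.10129811] [ 0.91812242  0.07715522 -0.32143749] 0.015828240016357124
```

```bash
cat >> fit.py <<'E'
def held(P,zlo=.02):
    "fit scoop pose rel. tool: 2D (x fwd, z down, pitch, y, yaw)"
    R,p=tool(); Q=(P.reshape(-1,3)-p)@R   # tool coords x fwd, y right, z down
    Q=Q[np.isfinite(Q).all(1)]; Q=Q*[1,-1,-1]
    Q=Q[(Q[:,0]>-.02)&(Q[:,0]<.12)&(np.abs(Q[:,1])<.06)&(Q[:,2]>-.11)&(Q[:,2]<.0)]
    if len(Q)>4000: Q=Q[::len(Q)//4000]
    def f(v):
        G=Ro.from_euler('yz',[v[2],v[4]]).as_matrix() # scoop->toolflip; pitch +: nose down
        S=(Q-[v[0],v[3],v[1]])@G+np.array([-.045,0,.064])
        return sdf(S,M['scoop'])
    r=least_squares(f,[0,-.003,0,0,0],loss='cauchy',f_scale=.002,x_scale=[.01,.01,.1,.01,.1])
    return r.x,len(Q),np.median(np.abs(f(r.x)))
E
python3 - <<'E'
from fit import *
c,P,_,_=wcloud(); v,n,e=held(P); print('gripx,z,pitch,y,yaw',v.round(4),n,e)
E
```

```text
gripx,z,pitch,y,yaw [-0.0001 -0.0047 -0.0006  0.0007  0.0114] 4765 0.001125957502798496
```

```bash
python3 - <<'E'
from fit import *
c,P,_,_=wcloud()
x=fit(P,'pan',(.479,-.252,-.99),0,(.03,.07),.2); print(x)
def pw(px,py,x=x[0]):
    c,s=np.cos(x[2]),np.sin(x[2]); return x[0]+c*px-s*py, x[1]+s*px+c*py
a=pw(-.095,.048);print(a); go(a[0],a[1],.17,x[0][2])
E
```

```text
(array([ 0.47850138, -0.25051594, -0.99672892]), 3419, np.float64(0.0015095176978424767))
(np.float64(0.4672170004981966), np.float64(-0.1446780326758818))
pos [ 0.5138 -0.0619  0.1011] yaw -0.2033 shift [-29.   90.4 -68.9] twist 0.7935
```

Lift, move, then twist.

```bash
python3 -m crank '{"hand":[0,0,0,0,0,0,0,0,0,0,0,0],"travel":[[0,0,-35],[0,0,-35],[-10,30,0],[-10,30,0],[-9,30,0],[0,0,0],[0,0,0],[0,0,0],[0,0,0],[0,0,0],[0,0,0],[0,0,0]],"twist":[0,0,0,0,0,0.16,0.16,0.16,0.16,0.153,0,0]}'
python3 - <<'E'
from fit import *
c,P,_,_=wcloud('w5.png')
x=fit(P,'pan',(.479,-.252,-.99),0,(.03,.07),.2); print(x); v,n,e=held(P); print(v.round(4),e)
x=x[0]
def pw(px,py):
    c,s=np.cos(x[2]),np.sin(x[2]); return x[0]+c*px-s*py, x[1]+s*px+c*py
a=pw(-.095,.048);print(a); go(a[0],a[1],.1,x[2])
E
```

```text
time: 8.8
position: [0.4675, -0.1441, 0.1713]
ee_rot: [3.141, 0.0, -0.992]
ft_force: [-1.0, 0.1, -0.4]
width: 0.0159
(array([ 0.47829709, -0.25102929, -0.990047  ]), 4793, np.float64(0.00034834502140264345))
[-0.0013 -0.0036 -0.0079  0.0007  0.0148] 0.0004414471825164145
(np.float64(0.466305768078902), np.float64(-0.14526914572017655))
pos [ 0.4675 -0.1442  0.1714] yaw -0.9931 shift [ 0.3  1.6 71.4] twist -0.0031
```

```bash
python3 -m crank '{"hand":[0,0,0,0,0],"travel":[[0.3,2.3,0],[0,0,35],[0,0,35],[0,0,10],[0,0,0]],"twist":[0.012,0,0,0,0]}'
python3 - <<'E'
from fit import *
c,P,_,_=wcloud('w6.png')
x=fit(P,'pan',(.479,-.252,-.99),0,(.03,.07),.2); print(x); v,n,e=held(P); print(v.round(4),e)
print(tool()[1])
E
```

```text
time: 9.48
position: [0.4657, -0.1457, 0.0916]
ee_rot: [3.141, 0.001, -1.008]
ft_force: [1.0, 0.1, -0.8]
width: 0.016
(array([ 0.47874571, -0.25177992, -0.99057908]), 3937, np.float64(0.000418357978363898))
[ 0.0005 -0.0059 -0.0083  0.0003  0.0141] 0.004354673375289341
[ 0.46620243 -0.14584627  0.09222754]
```

```bash
python3 -m crank '{"hand":[0,0,0,0,0],"travel":[[0,0,9],[0,0,6],[0,0,3],[0,0,2],[0,0,0]],"twist":[0,0,0,0,0]}'
```

```text
time: 10.15
position: [0.4659, -0.1457, 0.0716]
ee_rot: [-3.141, -0.0, -1.008]
ft_force: [0.8, -0.1, -0.6]
width: 0.0158
```

```bash
python3 -m crank '{"hand":[0,0,0],"travel":[[0,0,1.5],[0,0,1.0],[0,0,0]],"twist":[0,0,0]}'
python3 - <<'E'
from fit import *
c,P,_,_=wcloud('w7.png'); v,n,e=held(P); print(v.round(4),e)
E
```

```text
time: 10.52
position: [0.466, -0.1458, 0.0713]
ee_rot: [3.141, -0.001, -1.008]
ft_force: [-20.5, 5.0, 59.9]
width: 0.0156
[ 0.0208 -0.0028  0.0237 -0.0023  0.064 ] 0.005151745311016129
```

```bash
python3 -m crank '{"hand":[0,0,0,0,0,0,0],"travel":[[0,0,-2.3],[12,0,0],[12,0,0],[12,0,0],[12,0,0],[12,0,0],[0,0,0]],"twist":[0,0,0,0,0,0,0]}'
python3 - <<'E'
from fit import *
c,P,_,_=wcloud('w8.png')
E
```

```text
time: 11.45
position: [0.499, -0.1974, 0.0715]
ee_rot: [-3.141, -0.001, -1.009]
ft_force: [0.8, 1.8, 7.6]
width: 0.0158
```

```bash
python3 -m crank '{"hand":[0,0,0,0,0],"travel":[[10,-0.4,0],[10,-0.4,0],[8,-0.3,0],[0,0,0],[0,0,0]],"twist":[0,0,0,0,0]}'
python3 - <<'E'
from fit import *
c,P,_,_=wcloud('w9.png')
x=fit(P,'pan',(.479,-.252,-.99),0,(.03,.07),.2); print(x); x=x[0];R,p=tool();d=p[:2]-x[:2];c_,s=np.cos(x[2]),np.sin(x[2]);print('pan xy of tool',c_*d[0]+s*d[1],-s*d[0]+c_*d[1])
E
```

```text
time: 12.12
position: [0.5145, -0.22, 0.0715]
ee_rot: [-3.141, -0.0, -1.008]
ft_force: [-1.3, 3.8, 10.3]
width: 0.0158
(array([ 0.47669289, -0.24911862, -0.98633693]), 3216, np.float64(0.0006799341803599979))
pan xy of tool -0.0034790467011204355 0.04762129858637715
```

```bash
python3 -m crank '{"hand":[0,0,0,0,0,0],"travel":[[4,0,-1],[10,-0.2,-6],[10,-0.2,-6],[9,-0.2,-6],[0,0,0],[0,0,0]],"twist":[0,0,0,0,0,0]}'
python3 - <<'E'
from fit import *
c,P,_,_=wcloud('w10.png')
E
```

```text
time: 12.92
position: [0.5316, -0.2472, 0.0902]
ee_rot: [3.142, 0.0, -1.008]
ft_force: [-0.4, 0.1, -1.1]
width: 0.0156
```

```bash
python3 -m crank '{"hand":[0,0,0,0,0],"travel":[[5,-0.1,-1],[5,-0.1,-5],[5,-0.1,-8],[0,0,0],[0,0,0]],"twist":[0,0,0,0,0]}'
python3 - <<'E'
from fit import *
c,P,_,_=wcloud('w11.png')
E
```

```text
time: 13.6
position: [0.54, -0.2597, 0.1043]
ee_rot: [-3.141, -0.0, -1.008]
ft_force: [-0.2, -0.2, -2.0]
width: 0.0158
```

```bash
python3 -m crank '{"hand":[0,0,0,0,0],"travel":[[4,-0.1,-4],[4,-0.1,-3],[0,0,0],[0,0,0],[0,0,0]],"twist":[0,0,0,0,0]}'
python3 - <<'E'
from fit import *
c,P,_,_=wcloud('w12.png')
E
```

```text
time: 14.28
position: [0.5444, -0.2663, 0.1112]
ee_rot: [3.142, 0.0, -1.008]
ft_force: [-0.0, 1.1, -1.7]
width: 0.0156
```

```bash
python3 -m crank '{"hand":[0,0,0,0,0],"travel":[[4,-0.1,-2],[3,-0.1,-3],[0,0,0],[0,0,0],[0,0,0]],"twist":[0,0,0,0,0]}'
python3 - <<'E'
from fit import *
c,P,_,_=wcloud('w13.png')
x=fit(P,'pan',(.479,-.252,-.99),0,(.03,.07),.2); print(x); x=x[0];R,p=tool();d=p[:2]-x[:2];c_,s=np.cos(x[2]),np.sin(x[2]);print('pan xy of tool',c_*d[0]+s*d[1],-s*d[0]+c_*d[1])
v,n,e=held(P); print(v.round(4),e)
E
```

```text
time: 14.95
position: [0.5468, -0.2701, 0.1155]
ee_rot: [3.14, 0.005, -1.007]
ft_force: [-9.3, 9.9, 1.9]
width: 0.016
(array([ 0.4790561 , -0.25247335, -0.9865401 ]), 3037, np.float64(0.006543111489879018))
pan xy of tool 0.05208199955690271 0.046834169948997195
[-0.0076 -0.0152 -0.2903  0.0005 -0.0021] 0.003905570979515091
```

```bash
python3 -m crank '{"hand":[0,0,0,0,0,0],"travel":[[-2,0,-0.5],[-2,0,-0.5],[-2,0,-0.5],[-2,0,-0.5],[-2,0,0],[0,0,0]],"twist":[0,0,0,0,0,0]}'
python3 - <<'E'
from fit import *
c,P,_,_=wcloud('w14.png')
v,n,e=held(P); print(v.round(4),e)
E
```

```text
time: 15.75
position: [0.543, -0.2636, 0.1183]
ee_rot: [-3.142, 0.0, -1.008]
ft_force: [0.5, 1.0, -1.6]
width: 0.0155
[-0.0026 -0.0076 -0.0926  0.0009 -0.005 ] 0.0023042477687168013
```

```bash
python3 -m crank '{"hand":[0,0,0,0],"travel":[[11,0,-2],[0,0,0],[0,0,0],[0,0,0]],"twist":[0,0,0,0]}'
python3 - <<'E'
from fit import *
c,P,_,_=wcloud('w15.png')
v,n,e=held(P); print(v.round(4),e)
E
```

```text
time: 16.3
position: [0.5486, -0.2724, 0.1203]
ee_rot: [3.141, 0.002, -1.008]
ft_force: [-6.0, 7.2, 4.9]
width: 0.0158
[-0.004  -0.0074 -0.0934  0.0009 -0.007 ] 0.001663584133746135
```

```bash
python3 -m crank '{"hand":[0,0,0,0,0,0,0,0,0,0],"travel":[[-2,0,0],[-2,0,0],[-3,0,0],[-3,0,0],[-3,0,0],[-3,0,0],[-3,0,0],[-3,0,0],[-2,0,0],[0,0,0]],"twist":[0,0,0,0,0,0,0,0,0,0]}'
python3 - <<'E'
from fit import *
c,P,_,_=wcloud('w16.png')
v,n,e=held(P); print(v.round(4),e)
E
```

```text
time: 17.6
position: [0.536, -0.2526, 0.1203]
ee_rot: [-3.142, 0.0, -1.008]
ft_force: [-0.4, 1.1, -1.2]
width: 0.0158
[-0.0019 -0.0068 -0.0628  0.0004  0.0045] 0.004410088681237184
```

```bash
python3 -m crank '{"hand":[0,0,0,0,0,0,0,0,0,0,0,0,0],"travel":[[0,0,-3],[0,0,-4],[0,0,-4],[0,0,-3],[-6,0.1,0],[-14,0.2,0],[-22,0.4,0],[-30,0.5,0],[-38,0.7,0],[-44,0.8,0],[0,0,0],[0,0,0],[0,0,0]],"twist":[0,0,0,0,0,0,0,0,0,0,0,0,0]}'
python3 - <<'E'
from fit import *
c,P,_,_=wcloud('w17.png')
v,n,e=held(P); print(v.round(4),e)
E
```

```text
time: 19.27
position: [0.4519, -0.1243, 0.1343]
ee_rot: [-3.141, -0.0, -1.009]
ft_force: [0.2, -0.2, -0.6]
width: 0.0158
[-0.0018 -0.0047  0.0013  0.0007  0.0025] 0.0004829835325466363
```

```bash
cat >> fit.py <<'E'
PAN=np.array([.4785,-.2513,-.990])
def inpan(xy):
    d=np.asarray(xy)[:2]-PAN[:2];c,s=np.cos(PAN[2]),np.sin(PAN[2]);return np.array([c*d[0]+s*d[1],-s*d[0]+c*d[1]])*1000
def frompan(px,py):
    c,s=np.cos(PAN[2]),np.sin(PAN[2]);px/=1000;py/=1000;return PAN[0]+c*px-s*py,PAN[1]+s*px+c*py
E
python3 - <<'E'
from fit import *
c,P,_,_=wcloud()
print('tool',inpan(tool()[1]))
print([(np.round(r['at']).tolist(),inpan(P[int(r['at'][1]),int(r['at'][0])]).round(0),P[int(r['at'][1]),int(r['at'][0]),2].round(3)) for r in bot.find_in('wrist','core0') if r['p']>.3])
E
```

```text
tool [-120.80024755   47.36015985]
[([430.0, 13.0], array([ 58., -58.]), np.float64(0.022)), ([448.0, 54.0], array([ 19., -75.]), np.float64(0.02)), ([384.0, 48.0], array([ 18., -12.]), np.float64(0.021)), ([349.0, 44.0], array([22., 19.]), np.float64(0.021)), ([297.0, 72.0], array([-4., 63.]), np.float64(0.021)), ([327.0, 62.0], array([ 3., 37.]), np.float64(0.024)), ([417.0, 46.0], array([ 22., -43.]), np.float64(0.022)), ([350.0, 4.0], array([61., 16.]), np.float64(0.02))]
```

```bash
python3 -m crank '{"hand":[0,0,0,0,0,0],"travel":[[5,0,0],[0,0,28],[0,0,27],[0,0,6],[0,0,1.5],[0,0,0]],"twist":[0,0,0,0,0,0]}'
```

```text
time: 20.18
position: [0.4566, -0.1307, 0.0742]
ee_rot: [-3.14, -0.005, -1.01]
ft_force: [-8.0, -11.6, 48.6]
width: 0.0157
```

```bash
python3 -m crank '{"hand":[0],"travel":[[0,0,-3]],"twist":[0]}'
python3 - <<'E'
from fit import *
c,P,_,_=wcloud('w18.png');print('tool',inpan(tool()[1]))
v,n,e=held(P); print(v.round(4),e)
E
```

```text
time: 20.3
position: [0.4552, -0.1291, 0.0756]
ee_rot: [-3.141, -0.001, -1.009]
ft_force: [-0.2, 0.8, -1.2]
width: 0.0156
tool [-115.2627505    47.55742704]
[ 0.0276  0.0008  0.1415 -0.0036  0.1117] 0.005034948432141196
```

```bash
cat >> fit.py <<'E'
def held(P,pitches=(-.5,-.3,-.15,0,.15,.3,.5)):
    R,p=tool(); Q=(P.reshape(-1,3)-p)@R; Q=Q[np.isfinite(Q).all(1)]; Q=Q*[1,-1,-1]
    Q=Q[(Q[:,0]>-.02)&(Q[:,0]<.08)&(np.abs(Q[:,1])<.044)&(Q[:,2]>-.12)&(Q[:,2]<.025)]
    if len(Q)>2500: Q=Q[::len(Q)//2500]
    def f(v):
        G=Ro.from_euler('y',v[2]).as_matrix()
        S=(Q-[v[0],0.0007,v[1]])@G+np.array([-.045,0,.064])
        return sdf(S,M['scoop'])
    best=min((least_squares(f,[0,-.004,q],loss='cauchy',f_scale=.0015,x_scale=[.01,.01,.1]) for q in pitches),key=lambda r:r.cost)
    return best.x,len(Q),np.median(np.abs(f(best.x)))
E
python3 - <<'E'
from fit import *
c,P,_,_=wcloud()
print(held(P))
E
```

```text
(array([0.00138097, 0.0017775 , 0.09441514]), 2726, np.float64(0.0005670248498187702))
```

```bash
python3 -m crank '{"hand":[0,0,0,0,0],"travel":[[0,0,-6],[10,-0.2,0],[0,0,0],[0,0,4],[0,0,0]],"twist":[0,0,0,0,0]}' 10
python3 - <<'E'
from fit import *
c,P,_,_=wcloud('w19.png')
print(held(P))
E
```

```text
time: 21.02
position: [0.4594, -0.1363, 0.0763]
ee_rot: [3.141, 0.001, -1.008]
ft_force: [-0.7, 0.2, -0.1]
width: 0.0156
(array([0.0012196 , 0.0012959 , 0.09472315]), 2722, np.float64(0.000548301325913398))
```

```bash
python3 -m crank '{"hand":[0,0,0,0,0],"travel":[[0,0,3],[0,0,2],[0,0,2],[0,0,2],[0,0,0]],"twist":[0,0,0,0,0]}' 10
python3 - <<'E'
from fit import *
c,P,_,_=wcloud('w19.png')
print(held(P))
E
```

```text
time: 21.7
position: [0.4598, -0.1361, 0.0677]
ee_rot: [3.142, 0.0, -1.008]
ft_force: [-0.2, 0.5, -0.1]
width: 0.0161
(array([-0.00089801,  0.0024402 ,  0.0370978 ]), 2844, np.float64(0.000556670921574025))
```

```bash
python3 -m crank '{"hand":[0,0,0,0],"travel":[[0,0,2],[0,0,1],[0,0,1],[0,0,0]],"twist":[0,0,0,0]}' 10
python3 - <<'E'
from fit import *
c,P,_,_=wcloud('w20.png')
print(held(P))
E
```

```text
time: 22.25
position: [0.4598, -0.1363, 0.0638]
ee_rot: [-3.142, 0.0, -1.008]
ft_force: [0.1, 0.7, -0.0]
width: 0.0156
(array([-0.00205986,  0.003177  , -0.00510157]), 2511, np.float64(0.0005520602085470894))
```

```bash
python3 -m crank '{"hand":[0,0,0,0,0,0,0,0,0,0],"travel":[[12,-0.2,0],[12,-0.2,0],[12,-0.2,0],[12,-0.2,0],[12,-0.2,0],[12,-0.2,0],[12,-0.2,0],[12,-0.2,0],[0,0,0],[0,0,0]],"twist":[0,0,0,0,0,0,0,0,0,0]}' 15
python3 - <<'E'
from fit import *
c,P,_,_=wcloud('w21.png')
print(held(P));print('tool',inpan(tool()[1]))
E
```

```text
time: 23.55
position: [0.5123, -0.2167, 0.0638]
ee_rot: [-3.142, 0.0, -1.008]
ft_force: [-1.1, -0.3, -0.4]
width: 0.0162
(array([-0.00171983,  0.00305805, -0.0069309 ]), 2535, np.float64(0.0005588137135684179))
tool [-10.63965281  47.27567422]
```

```bash
python3 -m crank '{"hand":[0,0,0,0,0,0,0],"travel":[[8,-0.1,0],[6,-0.1,0],[6,-0.1,-1],[6,-0.1,-1],[5,-0.1,0],[0,0,0],[0,0,0]],"twist":[0,0,0,0,0,0,0]}' 8
python3 - <<'E'
from fit import *
c,P,_,_=wcloud('w22.png')
print(held(P));print('tool',inpan(tool()[1]))
E
```

```text
time: 24.48
position: [0.5291, -0.2426, 0.0659]
ee_rot: [3.141, 0.001, -1.008]
ft_force: [-4.7, 3.2, 5.7]
width: 0.016
(array([-0.0099265 ,  0.00459279, -0.00209534]), 2661, np.float64(0.0008427627852104075))
tool [20.46376771 47.03227394]
```

```bash
python3 -m crank '{"hand":[0,0,0,0,0,0,0,0],"travel":[[0,0,0],[0,0,0],[6,-0.1,-4],[8,-0.1,-5],[5,-0.1,-4],[4,-0.1,-4],[0,0,0],[0,0,0]],"twist":[0,0,0,0,0,0,0,0]}' 60
python3 - <<'E'
from fit import *
c,P,_,_=wcloud('w23.png')
print(held(P));print('tool',inpan(tool()[1]))
E
```

```text
time: 25.52
position: [0.5419, -0.2619, 0.0827]
ee_rot: [3.142, 0.0, -1.008]
ft_force: [0.0, 0.6, -2.4]
width: 0.0156
(array([-0.0099756 ,  0.00467199, -0.00320376]), 2548, np.float64(0.000829229208590714))
tool [43.54253902 47.15009508]
```

```bash
python3 -m crank '{"hand":[0,0,0,0,0,0,0],"travel":[[3,0,-4],[4,0,-4],[4,0,-4],[4,0,-4],[0,0,0],[0,0,0],[0,0,0]],"twist":[0,0,0,0,0,0,0]}' 60
python3 - <<'E'
from fit import *
c,P,_,_=wcloud('w24.png')
print(held(P));print('tool',inpan(tool()[1]))
E
```

```text
time: 26.45
position: [0.55, -0.2747, 0.0991]
ee_rot: [-3.141, -0.0, -1.008]
ft_force: [-3.4, 2.5, 5.8]
width: 0.0158
(array([-0.0105048 ,  0.00444569, -0.01460246]), 2539, np.float64(0.0009270770527571148))
tool [58.79594569 47.00351248]
```

```bash
python3 -m crank '{"hand":[0,0,0,0,0,0],"travel":[[4,0,-4],[4,0,-4],[3,0,-3],[0,0,0],[0,0,0],[0,0,0]],"twist":[0,0,0,0,0,0]}' 60
python3 - <<'E'
from fit import *
c,P,_,_=wcloud('w25.png')
print(held(P));print('tool',inpan(tool()[1]))
E
```

```text
time: 27.25
position: [0.5537, -0.2811, 0.1086]
ee_rot: [3.139, 0.006, -1.007]
ft_force: [-11.0, 14.1, 4.6]
width: 0.0156
(array([-0.0112594 ,  0.00470167,  0.00399116]), 2551, np.float64(0.000982016047088044))
tool [66.16336317 46.50517207]
```

```bash
python3 -m crank '{"hand":[0,0,0,0,0,0,0,0,0,0,0,0],"travel":[[-2,0,0],[-2,0,0],[-3,0,0],[-3,0,0],[-3,0,0],[-2,0,0],[0,0,0],[13,0,0],[0,0,0],[0,0,0],[0,0,0],[0,0,0]],"twist":[0,0,0,0,0,0,0,0,0,0,0,0]}' 60
python3 - <<'E'
from fit import *
c,P,_,_=wcloud('w26.png')
print(held(P));print('tool',inpan(tool()[1]))
E
```

```text
time: 28.8
position: [0.5546, -0.2819, 0.1099]
ee_rot: [3.141, 0.002, -1.008]
ft_force: [-6.5, 7.6, 7.7]
width: 0.016
(array([-0.01147917,  0.00524965,  0.01132302]), 2528, np.float64(0.0009981072394978545))
tool [67.34689292 46.8081876 ]
```

```bash
python3 -m crank '{"hand":[0,0,0,0,0,0,0,0,0,0,0,0,0,0,0,0,0],"travel":[[-1,0,-1],[-1,0,-2],[-2,0,-3],[-2,0,-4],[-2,0,-5],[-1,0,-6],[-1,0,-7],[0,0,-8],[0,0,-9],[0,0,-10],[0,0,-9],[0,0,-7],[0,0,-5],[0,0,-3],[0,0,-1],[0,0,0],[0,0,0]],"twist":[0,0,0,0,0,0,0,0,0,0,0,0,0,0,0,0,0]}' 60
python3 - <<'E'
from fit import *
c,P,_,_=wcloud('w27.png')
print(held(P));print('tool',inpan(tool()[1]),bot.get_obs()['joint_pos'])
E
```

```text
time: 30.98
position: [0.5493, -0.2738, 0.1896]
ee_rot: [3.142, 0.0, -1.008]
ft_force: [0.6, 1.0, -1.7]
width: 0.0159
(array([-0.01103778,  0.00568631,  0.02889753]), 2983, np.float64(0.0007155259875728359))
tool [57.72491055 46.83587792] [ 0.58301961  0.37869525 -0.28629046  1.77040861  0.12347195  1.01033329
 -2.32893112]
```

```bash
python3 -m crank '{"hand":[0,0,0,0,0,0,0,0,0,0,0,0,0,0,0,0,0,0,0,0],"travel":[[0,0,0],[0,0,0],[0,0,0],[0,0,0],[0,0,0],[0,0,0],[0,0,0],[0,0,0],[0,0,0],[0,0,0],[0,0,0],[0,0,0],[0,0,0],[0,0,0],[0,0,0],[0,0,0],[0,0,0],[0,0,0],[0,0,0],[0,0,0]],"twist":[-0.02,-0.05,-0.08,-0.1,-0.12,-0.13,-0.14,-0.14,-0.14,-0.14,-0.14,-0.14,-0.14,-0.14,-0.14,-0.12,-0.1,-0.08,-0.05,-0.02]}' 60
python3 - <<'E'
from fit import *
c,P,_,_=wcloud('w28.png')
print(held(P));go(.61,.18,.19,.8+np.pi)
E
```

```text
time: 33.52
position: [0.5493, -0.274, 0.1897]
ee_rot: [-3.141, -0.0, 1.123]
ft_force: [-0.4, -0.3, -1.3]
width: 0.0157
(array([-0.009696  ,  0.00569697,  0.02962251]), 2987, np.float64(0.0007385491107885896))
pos [ 0.5494 -0.274   0.1897] yaw 1.1233 shift [ 4.355e+02 -1.418e+02 -2.000e-01] twist -2.8183
```

```bash
python3 -m crank '{"hand":[0,0,0,0,0,0,0,0,0,0,0,0,0,0,0,0,0,0,0,0],"travel":[[5,-1.6,0],[10,-3.3,0],[15,-5,0],[20,-6.5,0],[24,-8,0],[27,-9,0],[29,-9.5,0],[29,-9.5,0],[29,-9.5,0],[28,-9.1,0],[27,-8.8,0],[25,-8.2,0],[23,-7.5,0],[20,-6.5,0],[17,-5.5,0],[14,-4.6,0],[11,-3.6,0],[8,-2.6,0],[5,-1.6,0],[2,-0.6,0]],"twist":[0,0,0,0,0,0,0,0,0,0,0,0,0,0,0,0,0,0,0,0]}' 60
python3 - <<'E'
from fit import *
c,P,_,_=wcloud('w29.png')
print(held(P));go(.61,.18,.19,.8+np.pi)
print(fit(P,'tray',(.585,.1565,.8),.03,(.006,.12),.1))
E
```

```text
time: 36.08
position: [0.6007, 0.1099, 0.1898]
ee_rot: [3.142, 0.0, 1.122]
ft_force: [0.2, 0.4, -1.4]
width: 0.0158
(array([-0.0097989 ,  0.00566364,  0.02924936]), 2985, np.float64(0.0007461532793010487))
pos [0.6007 0.11   0.1898] yaw 1.1217 shift [ 67.1 -22.   -0.2] twist -2.8199
(array([0.57054028, 0.20618618, 2.1415247 ]), 3539, np.float64(0.01640965273915136))
```

```bash
python3 -m crank '{"hand":[0,0,0,0,0,0,0,0,0,0,0,0,0],"travel":[[3,-1,-3],[6,-2,-5],[9,-3,-6],[11,-4,-6],[11,-4,-5],[10,-3,-3],[9,-3,-2],[7,-2,0],[5,-2,0],[3,-1,0],[2,0,0],[1,0,0],[0,0,0]],"twist":[0,0,0,0,0,0,0,0,0,0,0,0,0]}' 60
python3 -m crank '{"hand":[0,0,0,0,0,0,0,0,0,0,0,0,0,0,0,0,0,0,0,0],"travel":[[0,0,0],[0,0,0],[0,0,0],[0,0,0],[0,0,0],[0,0,0],[0,0,0],[0,0,0],[0,0,0],[0,0,0],[0,0,0],[0,0,0],[0,0,0],[0,0,0],[0,0,0],[0,0,0],[0,0,0],[0,0,0],[0,0,0],[0,0,0]],"twist":[-0.02,-0.05,-0.08,-0.11,-0.14,-0.16,-0.17,-0.17,-0.17,-0.17,-0.17,-0.17,-0.17,-0.17,-0.17,-0.17,-0.17,-0.16,-0.14,-0.08]}' 60
python3 - <<'E'
from fit import *
c,P,_,_=wcloud('w30.png')
print(held(P));go(.61,.18,.19,.8+np.pi)
print(fit(P,'tray',(.585,.1565,.8),.03,(.006,.12),.1))
E
```

```text
time: 37.75
position: [0.6116, 0.19, 0.2198]
ee_rot: [-3.142, -0.0, 1.122]
ft_force: [-0.2, 0.1, -2.6]
width: 0.016
time: 40.25
position: [0.6117, 0.1899, 0.2198]
ee_rot: [-3.142, 0.0, -2.347]
ft_force: [-0.0, -0.5, -1.1]
width: 0.0158
(array([-0.01149386,  0.00551263,  0.02722434]), 2983, np.float64(0.0007508211930689068))
pos [0.6117 0.1899 0.2198] yaw -2.344 shift [ 8.2 -5.7 29.8] twist -0.0024
(array([0.58262483, 0.156747  , 0.83285435]), 1872, np.float64(0.00039762134872307203))
```

```bash
python3 - <<'E'
from fit import *
go(.6028,.1789,.1105,.833+np.pi)
E
python3 -m crank '{"hand":[0,0,0,0,0,0],"travel":[[0,0,0],[0,0,0],[0,0,0],[0,0,0],[0,0,0],[0,0,0]],"twist":[-0.01,-0.015,-0.01,0,0,0]}' 60
python3 - <<'E'
from fit import *
go(.6028,.1789,.1105,.833+np.pi)
E
```

```text
pos [0.6117 0.1899 0.2198] yaw -2.344 shift [ 14.   -1.3 109.3] twist -0.0354
time: 41.05
position: [0.6115, 0.1901, 0.2198]
ee_rot: [3.142, 0.0, -2.317]
ft_force: [0.2, 0.6, -1.4]
width: 0.0153
pos [0.6115 0.1901 0.2198] yaw -2.3166 shift [ 14.2  -1.2 109.3] twist -0.008
```

```bash
python3 -m crank '{"hand":[0,0,0,0,0,0,0,0,0,0,0,0,0,0,0,0,0,0,0],"travel":[[2,-0.3,0],[4,-0.3,0],[4,-0.3,2],[2,-0.2,4],[1,0,6],[1,0,8],[0,0,10],[0,0,11],[0,0,12],[0,0,12],[0,0,11],[0,0,9],[0,0,8],[0,0,6],[0,0,4],[0,0,3],[0,0,2],[0,0,1],[0,0,0]],"twist":[-0.008,0,0,0,0,0,0,0,0,0,0,0,0,0,0,0,0,0,0]}' 60
python3 - <<'E'
from fit import *
c,P,_,_=wcloud('w31.png')
print(held(P)); go(.6028,.1789,.1105,.833+np.pi)
E
```

```text
time: 43.42
position: [0.6029, 0.1791, 0.1108]
ee_rot: [3.142, 0.0, -2.308]
ft_force: [0.2, -0.4, -1.3]
width: 0.0158
(array([-0.01115375,  0.00555484,  0.03116605]), 2848, np.float64(0.0008632178166177798))
pos [0.603  0.1791 0.1109] yaw -2.3085 shift [ 0.3 -0.   0.4] twist 0.0001
```

```bash
python3 -m crank '{"hand":[0,0,0,0],"travel":[[0,0,0],[0,0,0],[0,0,0],[0,0,0]],"twist":[0,0,0,0]}' 4
python3 - <<'E'
from fit import *
c,P,_,_=wcloud('w32.png')
print(held(P))
E
```

```text
time: 43.98
position: [0.603, 0.1791, 0.1108]
ee_rot: [3.142, 0.0, -2.309]
ft_force: [0.6, 0.5, -2.6]
width: 0.0162
(array([-0.01127076,  0.00517218,  0.03222556]), 2847, np.float64(0.0008594944232166932))
```

```bash
python3 -m crank '{"hand":[0,0,0,0,0],"travel":[[0,0,0],[0,0,0],[0,0,-8],[0,0,0],[0,0,0]],"twist":[0,0,0,0,0]}' 3
python3 - <<'E'
from fit import *
c,P,_,_=wcloud('w33.png')
print(held(P))
E
```

```text
time: 44.65
position: [0.603, 0.179, 0.1189]
ee_rot: [-3.141, 0.0, -2.309]
ft_force: [-0.1, -0.1, -2.0]
width: 0.0161
(array([-0.01141582,  0.00552048,  0.03540034]), 2801, np.float64(0.000869362592757458))
```

```bash
python3 -m crank '{"hand":[0,0,0,0,0,0,0,0,0,0],"travel":[[0,0,2],[0,0,3],[0,0,2],[0,0,0],[-45,0,0],[-26,0,0],[-14,0,0],[-5,0,0],[0,0,0],[0,0,0]],"twist":[0,0,0,0,0,0,0,0,0,0]}' 60
python3 - <<'E'
from fit import *
c,P,_,_=wcloud('w34.png')
print(held(P))
E
```

```text
time: 45.95
position: [0.6633, 0.2448, 0.1119]
ee_rot: [-3.141, -0.0, -2.309]
ft_force: [0.4, -0.4, -1.3]
width: 0.0158
(array([-0.01112089,  0.0059516 ,  0.07667299]), 2818, np.float64(0.0006105014685326357))
```

```bash
python3 -m crank '{"hand":[0,0,0,0,0,0,0,0,0,0,0,0,0,0,0,0,0,0,0,0],"travel":[[0,0,-30],[0,0,-40],[0,0,-40],[0,0,0],[0,0,0],[0,0,0],[0,0,0],[0,0,0],[0,0,0],[0,0,0],[0,0,0],[0,0,0],[0,0,0],[0,0,0],[0,0,0],[0,0,0],[0,0,0],[0,0,0],[0,0,0],[0,0,0]],"twist":[0,0,0,0.18,0.18,0.18,0.18,0.18,0.18,0.18,0.18,0.18,0.18,0.18,0.18,0.18,0.18,0.18,0.18,0.18]}' 60
python3 - <<'E'
from fit import *
x,y=frompan(-89,-48);print(np.hypot(x,y));go(x,y,.2,PAN[2]-.012)
E
```

```text
time: 48.5
position: [0.6632, 0.2451, 0.2219]
ee_rot: [-3.142, 0.0, 0.908]
ft_force: [0.8, -0.0, -0.7]
width: 0.0155
0.43936557653175135
pos [0.6632 0.2451 0.2219] yaw 0.9084 shift [-521.8   60.    21.9] twist 1.9104
```

```bash
python3 -m crank '{"hand":[0,0,0,0,0,0,0,0,0,0,0,0,0,0,0,0,0,0,0,0],"travel":[[-45,5,0],[-45,5,0],[-45,5,0],[-45,5,0],[-45,5,0],[-45,5,0],[-45,5,0],[-45,5,0],[-45,5,0],[-45,5,0],[-45,5,0],[-25,4,0],[0,0,0],[0,0,0],[0,0,0],[0,0,0],[0,0,0],[0,0,0],[0,0,0],[0,0,0]],"twist":[0,0,0,0,0,0,0,0,0,0,0,0,0.18,0.18,0.18,0.18,0.18,0.18,0.18,0.18]}' 60
python3 -m crank '{"hand":[0,0,0,0],"travel":[[0,0,0],[0,0,0],[0,0,0],[0,0,0]],"twist":[0.18,0.18,0.11,0]}' 60
python3 - <<'E'
from fit import *
c,P,_,_=wcloud('w35.png')
print(fit(P,'pan',PAN,0,(.03,.07),.2),held(P))
x,y=frompan(-85,-48);go(x,y,.2,PAN[2]-.012)
E
```

```text
time: 51.0
position: [0.3925, -0.2024, 0.2219]
ee_rot: [3.142, -0.0, -0.532]
ft_force: [-0.5, -0.3, -1.3]
width: 0.016
time: 51.5
position: [0.3926, -0.2024, 0.2219]
ee_rot: [-3.142, -0.0, -0.995]
ft_force: [-0.2, 0.4, -0.9]
width: 0.0159
(array([ 0.47428001, -0.24467631, -0.99340951]), 5350, np.float64(0.000486340822633261)) (array([-0.01098698,  0.00753491,  0.07471984]), 2915, np.float64(0.00045970903514573613))
pos [ 0.3927 -0.2024  0.2219] yaw -0.993 shift [ 3.   3.1 21.9] twist 0.009
```

```bash
python3 -m crank '{"hand":[0,0,0,0,0,0,0],"travel":[[3,3,0],[0,0,40],[0,0,50],[0,0,40],[0,0,17],[0,0,0],[0,0,0]],"twist":[0.009,0,0,0,0,0,0]}' 60
python3 - <<'E'
from fit import *
c,P,_,_=wcloud('w36.png')
print(held(P),inpan(tool()[1]))
E
```

```text
time: 52.42
position: [0.3926, -0.2068, 0.0755]
ee_rot: [-3.141, -0.001, -1.004]
ft_force: [-0.0, -0.0, -1.0]
width: 0.0159
(array([-0.01084402,  0.00594109,  0.0782116 ]), 2875, np.float64(0.0005853881676718947)) [-84.24228418 -47.38954184]
```

```bash
python3 -m crank '{"hand":[0,0,0,0,0,0,0,0],"travel":[[0,0,0],[0,0,4],[0,0,4],[0,0,3],[0,0,2],[0,0,2],[0,0,1],[0,0,0]],"twist":[0,0,0,0,0,0,0,0]}' 8
python3 - <<'E'
from fit import *
c,P,_,_=wcloud()
print(held(P),inpan(tool()[1]))
E
```

```text
time: 53.48
position: [0.3921, -0.2065, 0.0587]
ee_rot: [3.141, 0.0, -1.004]
ft_force: [-1.8, 1.3, 6.2]
width: 0.0161
(array([-0.01207117,  0.00785239, -0.00488939]), 2698, np.float64(0.0005855324075175958)) [-84.90584623 -47.62293657]
```

```bash
python3 -m crank '{"hand":[0.4,0.4,0.4,0.4,0.4,0.4,0,0,0,0,0],"travel":[[0,0,0],[0,0,0],[0,0,-6],[0,0,-6],[-6,0,0],[-6,0,0],[0,0,0],[0,0,0],[0,0,0],[0,0,0],[0,0,0]],"twist":[0,0,0,0,0,0,0,0,0,0,0]}' 15
python3 - <<'E'
from fit import *
c,P,_,_=wcloud('w37.png')
print(held(P),inpan(tool()[1]))
E
```

```text
time: 54.9
position: [0.3857, -0.1964, 0.0707]
ee_rot: [-3.142, 0.0, -1.004]
ft_force: [0.3, -0.6, -0.7]
width: 0.0159
(array([-0.00318614, -0.00415509, -0.00776777]), 2580, np.float64(0.0005412629279116284)) [-96.81029907 -47.50044912]
```

```bash
python3 -m crank '{"hand":[0,0,0,0,0,0,0,0,0,0],"travel":[[12,-0.2,0],[12,-0.2,0],[12,-0.2,0],[12,-0.2,0],[12,-0.2,0],[12,-0.2,0],[12,-0.2,0],[12,-0.2,0],[0,0,0],[0,0,0]],"twist":[0,0,0,0,0,0,0,0,0,0]}' 15
python3 - <<'E'
from fit import *
c,P,_,_=wcloud('w38.png')
print(held(P),inpan(tool()[1]))
E
```

```text
time: 56.2
position: [0.4385, -0.2764, 0.0708]
ee_rot: [-3.142, 0.0, -1.004]
ft_force: [-0.4, -0.9, -0.9]
width: 0.0165
(array([-0.00371586, -0.00374097, -0.02491902]), 2609, np.float64(0.0005866801549335582)) [ -1.20196807 -47.24821141]
```

```bash
python3 -m crank '{"hand":[0,0,0,0,0,0],"travel":[[6,-0.1,0],[6,-0.1,0],[6,-0.1,-1],[6,-0.1,-1],[0,0,0],[0,0,0]],"twist":[0,0,0,0,0,0]}' 12
python3 - <<'E'
from fit import *
c,P,_,_=wcloud('w39.png')
print(held(P),inpan(tool()[1]))
E
```

```text
time: 57.0
position: [0.4513, -0.2961, 0.0729]
ee_rot: [3.141, 0.002, -1.004]
ft_force: [-5.6, 6.2, 8.3]
width: 0.0158
(array([-0.01226145, -0.00244688,  0.00353773]), 2534, np.float64(0.0008163007827216903)) [ 22.54863652 -47.34150895]
```

```bash
python3 -m crank '{"hand":[0,0,0,0,0,0,0,0],"travel":[[0,0,0],[0,0,0],[6,-0.1,-4],[8,-0.1,-5],[5,-0.1,-4],[4,-0.1,-4],[0,0,0],[0,0,0]],"twist":[0,0,0,0,0,0,0,0]}' 60
python3 - <<'E'
from fit import *
c,P,_,_=wcloud('w40.png')
print(held(P),inpan(tool()[1]))
E
```

```text
time: 58.05
position: [0.4643, -0.3157, 0.0897]
ee_rot: [3.142, 0.0, -1.004]
ft_force: [-0.3, 0.2, -1.8]
width: 0.0156
(array([-0.01223157, -0.00229483,  0.00524879]), 2916, np.float64(0.0008187450015672013)) [ 45.95519151 -47.13888086]
```

Cores unmoved relative to the scoop: they ride on it. Continue up the steep part.

```bash
python3 -m crank '{"hand":[0,0,0,0,0,0,0,0,0],"travel":[[3,0,-4],[4,0,-4],[4,0,-4],[4,0,-4],[4,0,-4],[4,0,-4],[2,0,-2],[0,0,0],[0,0,0]],"twist":[0,0,0,0,0,0,0,0,0]}' 60
python3 - <<'E'
from fit import *
c,P,_,_=wcloud('w41.png')
print(held(P),inpan(tool()[1]))
E
```

```text
time: 59.22
position: [0.4759, -0.3344, 0.1148]
ee_rot: [3.14, 0.006, -1.003]
ft_force: [-9.1, 11.8, 2.1]
width: 0.0154
(array([-0.01324929, -0.00207971,  0.01211249]), 2914, np.float64(0.0009436388849216317)) [ 68.07478711 -47.80863639]
```

```bash
python3 -m crank '{"hand":[0,0,0,0,0,0,0,0,0,0,0,0,0,0,0,0,0,0,0],"travel":[[-1,0,0],[-1,0,0],[-2,0,-1],[-2,0,-1],[-2,0,-2],[-1,0,-3],[-1,0,-4],[0,0,-5],[0,0,-6],[0,0,-7],[0,0,-8],[0,0,-9],[0,0,-9],[0,0,-8],[0,0,-6],[0,0,-4],[0,0,-2],[0,0,-1],[0,0,0]],"twist":[0,0,0,0,0,0,0,0,0,0,0,0,0,0,0,0,0,0,0]}' 60
python3 - <<'E'
from fit import *
c,P,_,_=wcloud('w42.png')
print(held(P),inpan(tool()[1]))
E
```

```text
time: 61.65
position: [0.4724, -0.3284, 0.1916]
ee_rot: [3.142, 0.0, -1.004]
ft_force: [-0.3, 0.3, -1.3]
width: 0.0159
(array([-0.0124854 , -0.00197774,  0.03511346]), 2860, np.float64(0.0005408169708377751)) [ 61.12414802 -47.34962984]
```

```bash
python3 -m crank '{"hand":[0,0,0,0,0,0,0,0,0,0,0,0,0,0,0],"travel":[[-2,0,0],[-5,0.1,0],[-8,0.1,0],[-11,0.2,0],[-14,0.2,0],[-16,0.2,0],[-16,0.2,0],[-16,0.2,0],[-15,0.2,0],[-13,0.2,0],[-10,0.1,0],[-7,0.1,0],[-4,0,0],[0,0,0],[0,0,0]],"twist":[0,0,0,0,0,0,0,0,0,0,0,0,0,0,0]}' 60
python3 - <<'E'
from fit import *
c,P,_,_=wcloud('w43.png')
print(held(P),inpan(tool()[1]))
print([(np.round(r['at']).tolist(),inpan(P[int(r['at'][1]),int(r['at'][0])]).round(0),P[int(r['at'][1]),int(r['at'][0]),2].round(3)) for r in bot.find_in('wrist','core0') if r['p']>.3])
E
```

```text
time: 63.58
position: [0.3976, -0.214, 0.1918]
ee_rot: [-3.142, -0.0, -1.005]
ft_force: [0.9, -0.2, -1.5]
width: 0.0157
(array([-0.01244814, -0.001903  ,  0.03572384]), 2864, np.float64(0.0005317870989479381)) [-75.53685103 -47.19153206]
[([269.0, 141.0], array([-18., -15.]), np.float64(0.142))]
```

```bash
python3 - <<'E'
from fit import *
c=snap('scene','s1.png'); a=c['image'][:,:,::-1][200:360,100:420]; cv2.imwrite('pics/s1c.png',cv2.resize(a,(800,400),interpolation=cv2.INTER_CUBIC))
c=snap('top','t1.png');a=c['image'][:,:,::-1][130:270,320:480]; cv2.imwrite('pics/t1c.png',cv2.resize(a,(640,560),interpolation=cv2.INTER_CUBIC))
E
```

```bash
python3 -m crank '{"hand":[0,0,0,0,0,0,0,0,0,0,0,0,0,0],"travel":[[0,-2,0],[1,-5,0],[2,-8,0],[3,-11,0],[4,-13,0],[5,-14,0],[5,-14,0],[5,-14,0],[4,-12,0],[3,-9,0],[2,-6,0],[1,-4,0],[0,-2,0],[0,0,0]],"twist":[0,0,0,0,0,0,0,0,0,0,0,0,0,0]}' 60
python3 - <<'E'
from fit import *
c,P,_,_=wcloud('w44.png')
c,P=cloud('top');cv2.imwrite('pics/t2.png',c['image'][:,:,::-1])
a=c['image'][:,:,::-1][160:260,360:480]; cv2.imwrite('pics/t2c.png',cv2.resize(a,(720,600),interpolation=cv2.INTER_CUBIC))
print([(np.round(r['at']).tolist(),round(r['p'],2),inpan(P[int(r['at'][1]),int(r['at'][0])]).round(0),P[int(r['at'][1]),int(r['at'][0])].round(3)) for r in bot.find_in('top','core0') if r['p']>.2])
c,P=cloud('scene')
print([(np.round(r['at']).tolist(),round(r['p'],2),inpan(P[int(r['at'][1]),int(r['at'][0])]).round(0),P[int(r['at'][1]),int(r['at'][0])].round(3)) for r in bot.find_in('scene','core0') if r['p']>.2])
a=c['image'][:,:,::-1][200:320,110:260]; cv2.imwrite('pics/s2c.png',cv2.resize(a,(750,600),interpolation=cv2.INTER_CUBIC))
E
```

```text
time: 65.53
position: [0.5123, -0.1822, 0.1918]
ee_rot: [-3.142, 0.0, -1.004]
ft_force: [0.2, 0.8, -1.0]
width: 0.0158
[([398.0, 235.0], 0.43, array([-59., -18.]), array([ 0.431, -0.212,  0.017]))]
[([353.0, 199.0], 0.48, array([-283.,  297.]), array([0.571, 0.148, 0.058]))]
```

```bash
python3 - <<'E'
from fit import *
c,P=cloud('top')
for u,v in [(405,230.8),(399.7,237.5),(388.3,253.7)]:
    p=w(c,u,v,.015); print(p.round(3),inpan(p).round(0),P[int(v),int(u),2])
c,P,_,_=wcloud()
for u,v in [(392,182),(398,205),(415,250)]: print(P[v,u].round(3),inpan(P[v,u]).round(0))
print(held(P))
E
```

```text
[ 0.445 -0.235  0.015] [-32. -19.] 0.027351215857375412
[ 0.423 -0.218  0.015] [-58. -28.] 0.024732485644381363
[ 0.371 -0.181  0.015] [-117.  -51.] 0.023400305375216337
[ 0.45  -0.233  0.024] [-31. -14.]
[ 0.427 -0.216  0.02 ] [-58. -23.]
[ 0.378 -0.183  0.023] [-112.  -47.]
(array([-0.01241095, -0.00189108,  0.03444039]), 2858, np.float64(0.0005420790383144098))
```

```bash
python3 -m crank '{"hand":[0,0,0,0,0,0,0,0,0,0,0,0,0,0,0,0,0,0,0,0],"travel":[[0,0,0],[0,0,0],[0,0,0],[0,0,0],[0,0,0],[0,0,0],[0,0,0],[0,0,0],[0,0,0],[0,0,0],[0,0,0],[0,0,0],[0,0,0],[0,0,0],[0,0,0],[0,0,0],[0,0,0],[0,0,0],[0,0,0],[0,0,0]],"twist":[-0.02,-0.06,-0.1,-0.14,-0.17,-0.185,-0.185,-0.185,-0.185,-0.185,-0.185,-0.185,-0.185,-0.185,-0.185,-0.185,-0.185,-0.185,-0.185,-0.15]}' 60
python3 - <<'E'
from fit import *
x,y=frompan(53,-48.5);go(x,y,.19,PAN[2]+np.pi-.012)
E
```

```text
time: 68.38
position: [0.5124, -0.1823, 0.1918]
ee_rot: [3.142, 0.0, 2.232]
ft_force: [0.5, 1.0, -1.1]
width: 0.0156
pos [ 0.5124 -0.1823  0.1918] yaw 2.232 shift [ -82.6 -121.8    1.8] twist 0.0924
```

```bash
python3 -m crank '{"hand":[0,0,0,0,0,0,0,0,0,0,0,0,0,0,0,0,0],"travel":[[0,0,0],[0,0,0],[-2,-2.4,0],[-4,-5,0],[-7,-8.5,0],[-9,-11,0],[-10,-12,0],[-11,-13.5,0],[-11,-13.5,0],[-10,-12,0],[-9,-11,0],[-8,-9.5,0],[-6,-7.5,0],[-4,-5,0],[-2.5,-2.8,0],[0,0,0],[0,0,0]],"twist":[0.04,0.052,0,0,0,0,0,0,0,0,0,0,0,0,0,0,0]}' 60
python3 - <<'E'
from fit import *
c,P,_,_=wcloud('w45.png'); print(held(P))
print(fit(P,'pan',PAN,0,(.03,.07),.2))
x,y=frompan(53,-48.5);go(x,y,.09,PAN[2]+np.pi-.012)
E
```

```text
time: 70.5
position: [0.4663, -0.3215, 0.1918]
ee_rot: [3.141, -0.0, 2.134]
ft_force: [0.5, -0.1, -0.7]
width: 0.0157
(array([-0.01146927, -0.00156102,  0.0373392 ]), 2854, np.float64(0.0006066695447301046))
(array([ 0.47458283, -0.24538763, -0.99066087]), 4646, np.float64(0.0003941817661744229))
pos [ 0.4663 -0.3215  0.1918] yaw 2.1343 shift [ -0.9   0.2 101.8] twist -0.0052
```

```bash
python3 - <<'E'
from fit import *
c,P,_,_=wcloud(); Q=P[:130,275:360].reshape(-1,3); L=np.array([inpan(q) for q in Q]); z=Q[:,2]
m=(z>.011)&(z<.018)&(L[:,0]<-128)
print(m.sum(),np.percentile(L[m,0],[5,25,50,75,95]),np.percentile(z[m],[5,50,95]))
m=(z<.006)&(z>-.003);print(np.percentile(z[m],[5,25,50,75,95]))
for y in range(22,60,2):
    print(y,L.reshape(130,85,2)[y,60].round(1),Q.reshape(130,85,3)[y,60,2].round(4),end=' | ')
for u,v in [(314,36),(337,86),(345,110)]: print(inpan(P[v,u]).round(0),P[v,u,2])
E
```

```text
348 [-135.50898225 -134.4812406  -133.28774582 -132.19417084 -131.48281369] [0.01164067 0.01432088 0.01585777]
[-0.0009193   0.00157752  0.00247107  0.00310807  0.00395738]
22 [-133.2  -25.4] 0.0155 | 24 [-131.9  -25.3] 0.0124 | 26 [-131.6  -25. ] 0.006 | 28 [-130.7  -24.7] 0.0015 | 30 [-127.9  -24.8] 0.0023 | 32 [-125.2  -24.9] 0.0032 | 34 [-122.5  -25. ] 0.0038 | 36 [-120.9  -24.9] 0.0012 | 38 [-117.9  -25.1] 0.0028 | 40 [-115.6  -25.1] 0.0026 | 42 [-112.8  -25.3] 0.0039 | 44 [-110.4  -25.3] 0.0039 | 46 [-108.4  -25.3] 0.0024 | 48 [-105.9  -25.4] 0.0027 | 50 [-103.4  -25.4] 0.0032 | 52 [-100.9  -25.5] 0.0035 | 54 [-98.7 -25.5] 0.0027 | 56 [-96.5 -25.5] 0.0023 | 58 [-94.5 -25.5] 0.0006 | [-114.  -48.] 0.023130436422399286
[-59. -25.] 0.020284770550222764
[-33. -17.] 0.023159843239169337
```

```bash
python3 -m crank '{"hand":[0,0,0,0,0,0,0,0,0,0,0,0,0,0,0,0],"travel":[[-0.5,0.2,2],[0,0,5],[0,0,8],[0,0,11],[0,0,13],[0,0,14],[0,0,14],[0,0,14],[0,0,13],[0,0,10],[0,0,6],[0,0,4],[0,0,2],[0,0,1],[0,0,0],[0,0,0]],"twist":[-0.005,0,0,0,0,0,0,0,0,0,0,0,0,0,0,0]}' 60
python3 - <<'E'
from fit import *
c,P,_,_=wcloud('w46.png'); print(held(P))
E
```

```text
time: 72.6
position: [0.4667, -0.3223, 0.075]
ee_rot: [3.141, 0.0, 2.139]
ft_force: [-0.4, -0.3, -2.3]
width: 0.0155
(array([-0.0093887 , -0.0014004 ,  0.06841995]), 2876, np.float64(0.0007603009774108235))
```

```bash
python3 -m crank '{"hand":[0,0,0,0,0,0,0,0],"travel":[[4,0,0],[6,0,0],[0,0,2],[0,0,2],[0,0,2],[0,0,1.5],[0,0,0],[0,0,0]],"twist":[0,0,0,0,0,0,0,0]}' 10
python3 - <<'E'
from fit import *
c,P,_,_=wcloud('w47.png'); print(held(P))
E
```

```text
time: 73.65
position: [0.4621, -0.3146, 0.0678]
ee_rot: [3.141, 0.002, 2.138]
ft_force: [1.2, -2.5, 5.5]
width: 0.0159
(array([-0.01119471, -0.0010778 , -0.00887132]), 2550, np.float64(0.0007124392992422842))
```

```bash
python3 -m crank '{"hand":[0,0,0,0,0,0,0,0,0,0],"travel":[[6,-0.1,-0.3],[10,-0.15,0],[11,-0.15,0],[11,-0.15,0],[11,-0.15,0],[11,-0.15,0],[10,-0.15,0],[8,-0.1,0],[4,0,0],[0,0,0]],"twist":[0,0,0,0,0,0,0,0,0,0]}' 20
python3 - <<'E'
from fit import *
c,P,_,_=wcloud('w48.png'); print(held(P),inpan(tool()[1]))
E
```

```text
time: 74.95
position: [0.4158, -0.2447, 0.0675]
ee_rot: [-3.141, -0.001, 2.139]
ft_force: [-1.7, 1.4, 8.6]
width: 0.016
(array([-0.01280934, -0.00140368, -0.03878525]), 2567, np.float64(0.0007421811270274057)) [-39.93527429 -48.75737889]
```

```bash
python3 -m crank '{"hand":[0,0,0,0,0,0,0,0],"travel":[[0,0,0],[4,-0.1,0],[4,-0.1,0],[4,-0.1,0],[4,0,0],[3,0,0],[0,0,0],[0,0,0]],"twist":[0,0,0,0,0,0,0,0]}' 40
python3 - <<'E'
from fit import *
c,P,_,_=wcloud('w49.png'); print(held(P),inpan(tool()[1]))
E
```

```text
time: 76.0
position: [0.4091, -0.2336, 0.0697]
ee_rot: [3.139, 0.009, 2.137]
ft_force: [10.0, -25.4, 18.6]
width: 0.0155
(array([-0.01479806, -0.00094933, -0.01334212]), 2553, np.float64(0.0008353105110039116)) [-52.91350128 -48.30610494]
```

```bash
python3 -m crank '{"hand":[0.35,0.35,0.35,0.35,0.35,0,0,0,0],"travel":[[0,0,0],[0,0,0],[-7,0,0],[-8,0,0],[0,0,0],[0,0,0],[0,0,0],[0,0,0],[0,0,0]],"twist":[0,0,0,0,0,0,0,0,0]}' 60
python3 - <<'E'
from fit import *
c,P,_,_=wcloud('w50.png'); print(held(P),inpan(tool()[1]),bot.get_obs()['ft_force'])
E
```

```text
time: 77.18
position: [0.4137, -0.242, 0.0676]
ee_rot: [-3.142, -0.0, 2.139]
ft_force: [0.4, -0.9, -1.5]
width: 0.0155
(array([-0.00932144, -0.00028356, -0.02096363]), 2536, np.float64(0.0006665909790645247)) [-43.33111102 -49.05176273] [ 0.15802997 -0.62246352 -1.14115077]
```

```bash
python3 -m crank '{"hand":[0,0,0,0,0],"travel":[[3,-0.1,0],[3,-0.1,0],[2,0,0],[2,0,0],[0,0,0]],"twist":[0,0,0,0,0]}' 60
python3 - <<'E'
from fit import *
c,P,_,_=wcloud('w51.png'); print(held(P),inpan(tool()[1]),bot.get_obs()['ft_force'])
E
```

```text
time: 77.85
position: [0.4081, -0.2335, 0.0676]
ee_rot: [-3.141, -0.0, 2.139]
ft_force: [1.0, -0.0, -0.7]
width: 0.0157
(array([-0.00865139, -0.001524  , -0.04507753]), 2530, np.float64(0.0008558976729481482)) [-53.39038679 -49.0811715 ] [ 0.42933316 -0.22924071 -1.12904705]
```

```bash
python3 -m crank '{"hand":[0,0,0,0,0,0,0,0,0,0,0,0,0,0,0],"travel":[[2,0,0],[2,0,0],[0,0,-2],[0,0,-3],[0,0,-4],[0,0,-4],[0,0,-3],[0,0,-1],[1,0,0],[2,0,0],[3,0,0],[2,0,0],[1,0,0],[0,0,0],[0,0,0]],"twist":[0,0,0,0,0,0,0,0,0,0,0,0,0,0,0]}' 60
python3 - <<'E'
from fit import *
c,P,_,_=wcloud('w52.png'); print(held(P),inpan(tool()[1]),bot.get_obs()['ft_force'])
E
```

```text
time: 79.78
position: [0.4013, -0.2228, 0.0846]
ee_rot: [3.141, 0.0, 2.139]
ft_force: [0.1, 0.5, -1.9]
width: 0.0154
(array([-0.00918242,  0.00051399, -0.01493007]), 2786, np.float64(0.000793549871011357)) [-66.19023444 -48.91348919] [-0.31905439  0.10100218 -1.27657762]
```

```bash
python3 -m crank '{"hand":[0,0,0,0,0,0,0,0,0,0,0,0,0],"travel":[[0,0,0],[0,0,2],[0,0,3],[0,0,3],[0,0,3],[0,0,3],[0,0,2],[0,0,2],[0,0,2],[0,0,1],[0,0,0],[0,0,0],[0,0,0]],"twist":[0,0,0,0,0,0,0,0,0,0,0,0,0]}' 10
python3 - <<'E'
from fit import *
c,P,_,_=wcloud('w53.png'); print(held(P),inpan(tool()[1]),bot.get_obs()['ft_force'])
E
```

```text
time: 81.45
position: [0.4023, -0.2233, 0.0642]
ee_rot: [3.141, 0.002, 2.139]
ft_force: [0.5, -2.3, 12.4]
width: 0.0162
(array([-0.01473294,  0.00542963, -0.14581897]), 2673, np.float64(0.0007931936340151852)) [-65.17361429 -48.33097635] [ 0.92087706 -2.53080139 12.26985992]
```

```bash
python3 -m crank '{"hand":[0.3,0.3,0.3,0.3,0,0,0,0,0],"travel":[[0,0,0],[0,0,0],[-6,0,-4],[-6,0,-3],[0,0,0],[0,0,0],[0,0,0],[0,0,0],[0,0,0]],"twist":[0,0,0,0,0,0,0,0,0]}' 60
python3 -m crank '{"hand":[0,0,0,0,0,0,0,0,0,0,0,0,0,0,0],"travel":[[0,0,-1],[0,0,-3],[0,0,-5],[0,0,-8],[0,0,-11],[0,0,-14],[0,0,-16],[0,0,-17],[0,0,-17],[0,0,-16],[0,0,-13],[0,0,-9],[0,0,-5],[0,0,-2],[0,0,0]],"twist":[0,0,0,0,0,0,0,0,0,0,0,0,0,0,0]}' 60
python3 - <<'E'
from fit import *
c,P,_,_=wcloud('w54.png'); print(held(P),bot.get_obs()['ft_force'])
c,P=cloud('top'); print(fit(P,'tray',(.5826,.1567,.833),.03,(.006,.12),.1))
c,P=cloud('scene'); print(fit(P,'tray',(.5826,.1567,.833),.03,(.006,.12),.1)); cv2.imwrite('pics/s3.png',c['image'][:,:,::-1])
go(.6028,.1789,.22,.833+np.pi)
E
```

```text
time: 82.62
position: [0.4077, -0.2328, 0.0706]
ee_rot: [3.142, 0.0, 2.139]
ft_force: [0.2, -1.2, 0.5]
width: 0.0158
time: 84.5
position: [0.4076, -0.2328, 0.2074]
ee_rot: [-3.142, -0.0, 2.139]
ft_force: [-0.1, -0.8, -1.8]
width: 0.0159
(array([-0.00403826, -0.00104997, -0.15078071]), 2632, np.float64(0.0006865579157089644)) [ 0.07055488 -0.46735414 -2.06853739]
(array([0.59577594, 0.16904362, 0.79536827]), 780, np.float64(0.005742872004299901))
(array([0.59189759, 0.16251138, 0.81062059]), 1709, np.float64(0.0019336442099673551))
pos [ 0.4076 -0.2328  0.2073] yaw 2.1388 shift [242.  386.  -12.6] twist -1.8358
```

```bash
python3 -m crank '{"hand":[0,0,0,0,0,0,0,0,0,0,0,0,0,0,0,0,0,0,0,0],"travel":[[3.2,5.1,-1],[6.4,10.2,-2],[9.6,15.2,-2],[12.7,20.3,-2],[15.4,24.6,-2],[17,27.1,-2],[18,28.8,-2],[18,28.8,0],[18,28.8,0],[17.5,28,0],[16.5,26.3,0],[15.4,24.6,0],[13.8,22,0],[11.7,18.6,0],[9.6,15.2,0],[7.4,11.9,0],[5.3,8.5,0],[3.2,5.1,0],[1.6,2.5,0],[0,0,0]],"twist":[0,0,0,0,0,0,0,0,0,0,0,0,0,0,0,0,0,0,0,0]}' 60
python3 -m crank '{"hand":[0,0,0,0,0,0,0,0,0,0,0,0,0,0],"travel":[[0,0,0],[0,0,0],[0,0,0],[0,0,0],[0,0,0],[0,0,0],[0,0,0],[0,0,0],[0,0,0],[0,0,0],[0,0,0],[0,0,0],[0,0,0],[0,0,0]],"twist":[-0.05,-0.1,-0.15,-0.18,-0.18,-0.18,-0.18,-0.18,-0.18,-0.18,-0.15,-0.1,-0.02,0]}' 60
python3 - <<'E'
from fit import *
c,P,_,_=wcloud('w55.png'); print(held(P))
t=fit(P,'tray',(.5826,.1567,.833),.03,(.006,.12),.1); print(t); t=t[0]
for q in (.03,.037): x,y=t[0]+q*np.cos(t[2]),t[1]+q*np.sin(t[2]);go(x,y,.115,t[2]+np.pi)
E
```

```text
time: 87.15
position: [0.5856, 0.1418, 0.2206]
ee_rot: [-3.141, 0.0, 2.138]
ft_force: [-0.5, -0.4, -2.0]
width: 0.0156
time: 88.9
position: [0.5856, 0.1417, 0.2207]
ee_rot: [-3.141, -0.0, -2.317]
ft_force: [0.2, -0.2, -2.4]
width: 0.0159
(array([-0.00522021, -0.00159431, -0.15531554]), 2685, np.float64(0.000672888115098481))
(array([0.58979497, 0.16525322, 0.74159854]), 634, np.float64(0.001003289128491014))
pos [0.5856 0.1418 0.2207] yaw -2.3166 shift [-50.   10.4 105.7] twist 0.0834
pos [0.5856 0.1418 0.2207] yaw -2.3166 shift [-56.9   9.8 105.7] twist 0.0834
```

```bash
python3 -m crank '{"hand":[0,0,0,0,0,0,0,0,0,0],"travel":[[-3,0,0],[-6,0,0],[-9,0,0],[-11,0,0],[-10,0,0],[-8,0,0],[-5,0,0],[-2,0,0],[0,0,0],[0,0,0]],"twist":[0,0,0,0,0,0,0,0,0,0]}' 60
python3 - <<'E'
from fit import *
c,P,_,_=wcloud('w56.png'); print(held(P))
t=fit(P,'tray',(.5826,.1567,.833),.03,(.006,.12),.1); print(t); t=t[0]
for q in (.03,.037): x,y=t[0]+q*np.cos(t[2]),t[1]+q*np.sin(t[2]);go(x,y,.115,t[2]+np.pi)
E
```

```text
time: 90.2
position: [0.6221, 0.1815, 0.2206]
ee_rot: [-3.141, -0.0, -2.315]
ft_force: [-0.1, -0.2, -1.7]
width: 0.0155
(array([-0.00531842, -0.00167316, -0.15594886]), 2687, np.float64(0.0006671004001369552))
(array([0.58463917, 0.15832113, 0.82021221]), 2252, np.float64(0.0010376677529219864))
pos [0.6221 0.1814 0.2207] yaw -2.3148 shift [ 12.4  11.8 105.7] twist 0.0066
pos [0.6221 0.1814 0.2207] yaw -2.3148 shift [  5.4  11.7 105.7] twist 0.0066
```

```bash
python3 - <<'E'
from fit import *
go(.6106,.1869,.13,.827+np.pi)
E
python3 -m crank '{"hand":[0,0,0,0,0,0,0,0,0,0,0,0,0,0],"travel":[[1,4,2],[2,4,5],[0,3,8],[0,1,10],[0,0,11],[0,0,11],[0,0,11],[0,0,10],[0,0,9],[0,0,7],[0,0,4],[0,0,2],[0,0,0],[0,0,0]],"twist":[0,0,0,0,0,0,0,0,0,0,0,0,0,0]}' 60
python3 - <<'E'
from fit import *
c,P,_,_=wcloud('w57.png'); print(held(P)); go(.6106,.1869,.13,.827+np.pi)
t=fit(P,'tray',(.5826,.1567,.833),.03,(.006,.12),.1); print(t)
E
```

```text
pos [0.6221 0.1814 0.2207] yaw -2.3148 shift [ 3.8 12.2 90.7] twist -0.0002
time: 92.0
position: [0.6114, 0.1877, 0.1309]
ee_rot: [-3.141, 0.0, -2.314]
ft_force: [-0.7, 0.5, -1.9]
width: 0.0158
(array([-0.00540581, -0.00211435, -0.16054505]), 2887, np.float64(0.0007346045075064013))
pos [0.6114 0.1877 0.1308] yaw -2.3144 shift [1.1 0.  0.8] twist 0.0002
(array([0.63019235, 0.20719235, 0.71898023]), 3372, np.float64(0.014986156487825187))
```

```bash
python3 -m crank '{"hand":[0,0,0,0,0,0],"travel":[[-50,0,0],[-30,0,0],[-16,0,0],[-6,0,0],[0,0,0],[0,0,0]],"twist":[0,0,0,0,0,0]}' 60
python3 - <<'E'
from fit import *
c,P,_,_=wcloud('w58.png'); print(held(P))
E
```

```text
time: 92.8
position: [0.6802, 0.2617, 0.1307]
ee_rot: [-3.141, -0.0, -2.315]
ft_force: [-0.4, -0.4, -1.6]
width: 0.0158
(array([-0.00428373, -0.0033774 , -0.17976659]), 2663, np.float64(0.0006767026855010599))
```

```bash
python3 -m crank '{"hand":[0,0,0,0,0,0,0,0],"travel":[[-15,0,0],[-30,0,0],[-20,0,5],[-5,0,15],[0,0,20],[0,0,10],[0,0,0],[0,0,0]],"twist":[0,0,0,0,0,0,0,0]}' 60
python3 - <<'E'
from fit import *
c,P,_,_=wcloud('w59.png'); print(held(P),tool()[1])
E
```

```text
time: 93.85
position: [0.728, 0.314, 0.0812]
ee_rot: [-3.141, 0.001, -2.315]
ft_force: [-0.3, -0.3, -1.1]
width: 0.0158
(array([-0.00414902, -0.00404739, -0.18607362]), 2511, np.float64(0.0007397285432006583)) [0.72802978 0.31414776 0.08145211]
```

```bash
python3 - <<'E'
from fit import *
c,P,_,_=wcloud()
for u,v in [(237,243),(215,225),(200,240),(160,240)]: print((u,v),P[v,u].round(3))
E
```

```text
(237, 243) [0.78  0.286 0.036]
(215, 225) [0.782 0.266 0.036]
(200, 240) [0.782 0.266 0.067]
(160, 240) [0.851 0.239 0.001]
```

```bash
python3 -m crank '{"hand":[0,0,0,0,0,0,0,0,0],"travel":[[0,0,0],[0,0,5],[0,0,4],[0,0,3],[0,0,2],[0,0,2],[0,0,1],[0,0,0],[0,0,0]],"twist":[0,0,0,0,0,0,0,0,0]}' 8
python3 - <<'E'
from fit import *
c,P,_,_=wcloud('w60.png'); print(held(P),tool()[1],bot.get_obs()['ft_force'])
E
```

```text
time: 95.08
position: [0.7282, 0.3149, 0.0651]
ee_rot: [-3.141, 0.002, -2.314]
ft_force: [-2.4, -0.8, 11.0]
width: 0.0161
(array([-0.00375341,  0.000292  , -0.14978392]), 2548, np.float64(0.0007351654857144577)) [0.72819913 0.31487855 0.06509067] [-1.39229849 -1.43450149 10.54266074]
```

```bash
python3 -m crank '{"hand":[0,0,0,0,0,0,0],"travel":[[0,0,2],[0,0,2],[0,0,2],[0,0,2],[0,0,2],[0,0,0],[0,0,0]],"twist":[0,0,0,0,0,0,0]}' 4
python3 - <<'E'
from fit import *
c,P,_,_=wcloud('w61.png'); print(held(P),tool()[1],bot.get_obs()['ft_force'])
E
```

```text
time: 96.0
position: [0.7279, 0.3145, 0.0541]
ee_rot: [-3.142, 0.001, -2.314]
ft_force: [-1.4, -0.2, 4.8]
width: 0.0161
(array([ 0.00232015,  0.01075811, -0.04565963]), 2572, np.float64(0.0007687402157343232)) [0.72785896 0.31449344 0.05404835] [-0.35506981 -0.53474283  4.71080975]
```

```bash
python3 -m crank '{"hand":[0.3,0.3,0.3,0.3,0,0,0,0,0],"travel":[[0,0,0],[0,0,0],[0,0,-7],[0,0,-7],[0,0,0],[0,0,0],[0,0,0],[0,0,0],[0,0,0]],"twist":[0,0,0,0,0,0,0,0,0]}' 60
python3 - <<'E'
from fit import *
c,P,_,_=wcloud('w62.png'); print(held(P),tool()[1],bot.get_obs()['ft_force'])
go(.5835+.105*.677,.1575+.105*.736,.126,.827+np.pi)
E
```

```text
time: 97.18
position: [0.7279, 0.3143, 0.068]
ee_rot: [-3.141, 0.0, -2.315]
ft_force: [-0.7, -1.3, 6.8]
width: 0.0158
(array([ 0.00386533, -0.00401339, -0.0225964 ]), 2588, np.float64(0.0007655925280445324)) [0.72787591 0.31429847 0.06794807] [-0.87043943 -0.47960099  6.27696151]
pos [0.7279 0.3143 0.0679] yaw -2.3145 shift [ 1.081e+02  1.000e-01 -5.810e+01] twist 0.0001
```

```bash
python3 -m crank '{"hand":[0,0,0,0,0,0,0,0,0,0,0,0,0,0,0,0],"travel":[[0,0,-20],[0,0,-25],[0,0,-15],[0,0,0],[12,0,0],[26,0,0],[40,0,0],[40,0,0],[40,0,0],[-55,0,0],[-40,0,0],[-25,0,0],[-10,0,0],[-3,0,0],[0,0,0],[0,0,0]],"twist":[0,0,0,0,0,0,0,0,0,0,0,0,0,0,0,0]}' 60
python3 - <<'E'
from fit import *
c,P,_,_=wcloud('w63.png'); print(held(P),tool()[1],bot.get_obs()['ft_force'])
E
```

```text
time: 99.22
position: [0.7107, 0.2949, 0.1277]
ee_rot: [-3.141, -0.0, -2.315]
ft_force: [0.7, -0.2, -1.0]
width: 0.016
(array([ 0.0042013 , -0.00424824, -0.00805108]), 2541, np.float64(0.0005122734970770797)) [0.71074907 0.29499334 0.12777036] [-0.73222026  0.17894094 -0.83704135]
```

Scoop empty. Check where all eight are.

```bash
python3 - <<'E'
from fit import *
c=snap('scene','s4.png'); a=c['image'][:,:,::-1][160:280,290:440]; cv2.imwrite('pics/s4c.png',cv2.resize(a,(750,600),interpolation=cv2.INTER_CUBIC))
c=snap('top','t4.png');a=c['image'][:,:,::-1][120:240,220:360]; cv2.imwrite('pics/t4c.png',cv2.resize(a,(700,600),interpolation=cv2.INTER_CUBIC))
E
python3 -m crank '{"hand":[0,0,0,0,0],"travel":[[0,0,-40],[0,0,-50],[0,0,-30],[0,0,0],[0,0,0]],"twist":[0,0,0,0,0]}' 60
python3 - <<'E'
from fit import *
c,P,_,_=wcloud('w64.png')
a=c['image'][:,:,::-1][0:200,200:440];cv2.imwrite('pics/w64c.png',cv2.resize(a,(720,600),interpolation=cv2.INTER_CUBIC))
print(fit(P,'tray',(.5826,.1567,.833),.03,(.006,.12),.1))
E
```

```text
time: 100.0
position: [0.7106, 0.2954, 0.2467]
ee_rot: [-3.142, -0.001, -2.314]
ft_force: [0.1, -0.1, -1.4]
width: 0.0155
(array([0.61722752, 0.19419795, 0.76810068]), 4564, np.float64(0.006530163130105132))
```

```bash
python3 - <<'E'
from fit import *
go(.5135,-.046,.2467,-.235)
E
```

```text
pos [0.7105 0.2953 0.2463] yaw -2.3145 shift [ 3.846e+02 -8.600e+01  1.000e-01] twist -2.0795
```

```bash
python3 -m crank '{"hand":[0,0,0,0,0,0,0,0,0,0,0,0,0,0,0,0,0,0,0,0],"travel":[[48,-11,0],[48,-11,0],[48,-11,0],[48,-11,0],[48,-11,0],[48,-11,0],[48,-10,0],[48,-10,0],[0,0,0],[0,0,0],[0,0,0],[0,0,0],[0,0,0],[0,0,0],[0,0,0],[0,0,0],[0,0,0],[0,0,0],[0,0,0],[0,0,0]],"twist":[0,0,0,0,0,0,0,0,0.18,0.185,0.185,0.185,0.185,0.185,0.185,0.185,0.185,0.185,0.185,0.185]}' 60
python3 -m crank '{"hand":[0,0,0,0,0,0,0,0,0,0,0,0,0],"travel":[[0,0,0],[0,0,0],[0,0,0],[0,0,0],[0,0,0],[0,0,0],[0,0,0],[0,0,0],[0,0,0],[0,0,0],[0,0,0],[0,0,0],[0,0,0]],"twist":[0.185,0.185,0.185,0.185,0.185,0.185,0.185,0.185,0.185,0.185,0.139,0,0]}' 60
python3 - <<'E'
from fit import *
c,P,_,_=wcloud('w65.png'); print(held(P))
go(.5135,-.046,.0722,-.235)
E
```

```text
time: 102.55
position: [0.5135, -0.0452, 0.2466]
ee_rot: [-3.14, -0.001, 1.747]
ft_force: [0.7, -0.9, -1.8]
width: 0.0157
time: 104.18
position: [0.5139, -0.0451, 0.2471]
ee_rot: [3.142, 0.001, -0.232]
ft_force: [0.0, 0.2, -1.2]
width: 0.0157
(array([ 0.0048914 , -0.00435668, -0.00910982]), 2521, np.float64(0.0004689321333232032))
pos [ 0.514  -0.0451  0.2473] yaw -0.2325 shift [-1.000e-01  1.000e+00  1.751e+02] twist 0.0025
```

```bash
python3 -m crank '{"hand":[0,0,0,0,0,0,0],"travel":[[0,1,45],[0,0,50],[0,0,45],[0,0,24],[0,0,8],[0,0,2],[0,0,0]],"twist":[0.002,0,0,0,0,0,0]}' 20
python3 - <<'E'
from fit import *
c,P,_,_=wcloud(); print(held(P),tool()[1],bot.get_obs()['ft_force'])
E
```

```text
time: 105.1
position: [0.5145, -0.046, 0.0745]
ee_rot: [-3.141, -0.001, -0.237]
ft_force: [0.3, 0.8, 0.3]
width: 0.0162
(array([ 0.00480213, -0.00420677, -0.00750613]), 2550, np.float64(0.0005907974058438955)) [ 0.51453853 -0.04604837  0.07457642] [ 0.52049616 -0.73910566 -0.3029377 ]
```

```bash
python3 -m crank '{"hand":[0,0,0,0.4,0.4,0.4,0.4,0.4,0.4,0.4,0.4],"travel":[[0,0,1.5],[0,0,1],[0,0,0],[0,0,0],[0,0,0],[0,0,0],[0,0,-40],[0,0,-50],[0,0,-50],[0,0,-40],[0,0,0]],"twist":[0,0,0,0,0,0,0,0,0,0,0]}' 8
python3 - <<'E'
from fit import *
c,P,_,_=wcloud('w66.png')
print(fit(P,'scoop',(.5612,-.0574,-.235),.004,(.004,.12),.1))
t=fit(P,'tray',(.5826,.1567,.833),.03,(.026,.12),.1);print(t);t=t[0]
x,y=t[0]-.076*np.cos(t[2]),t[1]-.076*np.sin(t[2]);go(x,y,.25,t[2])
E
```

```text
time: 106.52
position: [0.5153, -0.046, 0.254]
ee_rot: [-3.141, -0.005, -0.237]
ft_force: [-0.5, -0.1, -0.5]
width: 0.0377
(array([ 0.56283759, -0.05876393, -0.25526234]), 1870, np.float64(0.0012846895027623755))
(array([0.58310329, 0.15695865, 0.82519669]), 2145, np.float64(0.0005086396784873132))
pos [ 0.5144 -0.0461  0.252 ] yaw -0.2375 shift [ -18.  -147.1    2. ] twist -1.0627
```

```bash
python3 -m crank '{"hand":[0.5,0.5,0.5,0.5,0.5,0.5,0.5,0.5,0.5,0.5,0.5],"travel":[[-6,-49,0],[-6,-49,0],[-6,-49,0],[0,0,0],[0,0,0],[0,0,0],[0,0,0],[0,0,0],[0,0,0],[0,0,0],[0,0,0]],"twist":[0,0,0,-0.177,-0.177,-0.177,-0.177,-0.177,-0.177,0,0]}' 60
python3 - <<'E'
from fit import *
c,P,_,_=wcloud('w67.png')
t=fit(P,'tray',(.5831,.157,.825),.03,(.026,.12),.1);print(t);t=t[0]
x,y=t[0]-.076*np.cos(t[2]),t[1]-.076*np.sin(t[2]);go(x,y,.101,t[2])
E
```

```text
time: 107.95
position: [0.5307, 0.101, 0.2504]
ee_rot: [-3.141, 0.001, 0.821]
ft_force: [0.0, 0.4, 1.2]
width: 0.0467
(array([0.58375766, 0.15764078, 0.83051774]), 1996, np.float64(0.0006253620468231469))
pos [0.5308 0.101  0.2506] yaw 0.8212 shift [  1.6   1.  149.6] twist -0.0093
```

```bash
python3 -m crank '{"hand":[0.5,0.5,0.5,0.5,0.5,0,0,0,0,0],"travel":[[1.6,1,40],[0,0,45],[0,0,45],[0,0,19],[0,0,0],[0,0,0],[0,0,0],[0,0,0],[0,0,0],[0,0,0]],"twist":[-0.009,0,0,0,0,0,0,0,0,0]}' 60
python3 -m crank '{"hand":[0,0,0,0,0,0,0],"travel":[[0,0,-2],[0,0,-4],[0,0,-6],[0,0,-6],[0,0,-4],[0,0,0],[0,0,0]],"twist":[0,0,0,0,0,0,0]}' 60
python3 - <<'E'
from fit import *
c,P,_,_=wcloud('w68.png');print(bot.get_obs()['ft_force'],tool()[1])
E
```

```text
time: 109.25
position: [0.5331, 0.1016, 0.1027]
ee_rot: [3.141, -0.0, 0.833]
ft_force: [-1.8, -1.8, 8.4]
width: 0.016
time: 110.12
position: [0.5327, 0.1015, 0.124]
ee_rot: [-3.141, 0.0, 0.834]
ft_force: [-0.2, 0.2, -1.8]
width: 0.0155
[ 0.41264742 -0.08554843 -3.08032492] [0.5326393  0.10155898 0.12391936]
```

```bash
cat >> fit.py <<'E'
def heldtray(P,pitches=(0,.2,.4,.6,.8,1.0)):
    R,p=tool(); Q=(P.reshape(-1,3)-p)@R; Q=Q[np.isfinite(Q).all(1)]; Q=Q*[1,-1,-1]
    Q=Q[(Q[:,0]>-.05)&(Q[:,0]<.17)&(np.abs(Q[:,1])<.056)&(Q[:,2]>-.2)&(Q[:,2]<.03)]
    if len(Q)>2500: Q=Q[::len(Q)//2500]
    def f(v):
        G=Ro.from_euler('y',v[2]).as_matrix()
        return sdf((Q-[v[0],0,v[1]])@G+np.array([-.076,0,.068]),M['tray'])
    best=min((least_squares(f,[0,-.003,q],loss='cauchy',f_scale=.0015,x_scale=[.01,.01,.1]) for q in pitches),key=lambda r:r.cost)
    return best.x,len(Q),np.median(np.abs(f(best.x)))
E
python3 - <<'E'
from fit import *
c,P,_,_=wcloud(); print(heldtray(P)); go(.408,.321,.27,.988)
E
```

```text
(array([-0.00032416, -0.00576097, -0.03477868]), 2524, np.float64(0.0012494018456803706))
pos [0.5326 0.1016 0.1239] yaw 0.8338 shift [  78.7 -239.8 -146.1] twist -0.1542
```

```bash
python3 -m crank '{"hand":[0,0,0,0,0,0,0,0,0,0,0,0,0,0,0,0,0,0,0,0],"travel":[[0,0,-10],[0,0,-22],[0,0,-28],[0,0,-28],[2,-5,-26],[4,-12,-18],[6,-18,-9],[8,-24,-4],[9,-27,-1],[9,-27,0],[9,-27,0],[8,-25,0],[7,-22,0],[6,-18,0],[5,-14,0],[3,-10,0],[2,-6,0],[1,-4,0],[0,-1,0],[0,0,0]],"twist":[0,0,0,0,0,0,0,0,0,0,0,0,0,0,0,0,0,0,0,0]}' 60
python3 -m crank '{"hand":[0,0,0,0,0],"travel":[[0,0,0],[0,0,0],[0,0,0],[0,0,0],[0,0,0]],"twist":[-0.04,-0.06,-0.05,0,0]}' 60
python3 - <<'E'
from fit import *
c,P,_,_=wcloud('w69.png'); print(heldtray(P)); go(.408,.321,.27,.988)
E
```

```text
time: 112.72
position: [0.4084, 0.3211, 0.2701]
ee_rot: [3.141, 0.0, 0.833]
ft_force: [0.4, 0.1, -2.6]
width: 0.0156
time: 113.35
position: [0.4083, 0.3212, 0.2701]
ee_rot: [3.142, -0.0, 0.982]
ft_force: [-0.4, 0.2, -3.5]
width: 0.0155
(array([-0.00018212, -0.00588771, -0.03491542]), 2639, np.float64(0.0010701710000430402))
pos [0.4083 0.3212 0.2701] yaw 0.9825 shift [-0.4 -0.1  0.1] twist -0.0055
```

```bash
python3 -m crank '{"hand":[0,0,0,0],"travel":[[0,0,0],[0,0,0],[0,0,0],[0,0,0]],"twist":[0,0,0,0]}' 14
python3 -c "
from fit import *
c,P,_,_=wcloud(); print(heldtray(P))"
python3 -m crank '{"hand":[0,0,0,0],"travel":[[0,0,0],[0,0,0],[0,0,0],[0,0,0]],"twist":[0,0,0,0]}' 9
python3 -c "
from fit import *
c,P,_,_=wcloud('w70.png'); print(heldtray(P))"
```

```text
time: 113.9
position: [0.4082, 0.3214, 0.2701]
ee_rot: [-3.142, -0.0, 0.984]
ft_force: [0.5, 0.0, -2.5]
width: 0.016
(array([-0.00027631, -0.00584114, -0.03246739]), 2640, np.float64(0.0010937886665086161))
time: 114.45
position: [0.4082, 0.3214, 0.2701]
ee_rot: [-3.142, -0.0, 0.984]
ft_force: [-0.3, -0.4, -3.4]
width: 0.016
(array([ 0.00261767, -0.00999476,  0.49398049]), 2759, np.float64(0.0014032536876394915))
```

```bash
python3 -m crank '{"hand":[0,0,0,0,0],"travel":[[0,0,0],[0,0,0],[0,0,0],[0,0,0],[0,0,0]],"twist":[0,0,0,0,0]}' 6
python3 -c "
from fit import *
c,P,_,_=wcloud('w71.png'); print(heldtray(P))"
```

```text
time: 115.12
position: [0.4082, 0.3215, 0.2702]
ee_rot: [3.142, -0.0, 0.984]
ft_force: [1.0, 0.6, -2.4]
width: 0.0158
(array([-0.00096501, -0.01065703,  0.65457282]), 2708, np.float64(0.0009549058620870951))
```

```bash
python3 -m crank '{"hand":[0,0,0,0,0],"travel":[[0,0,0],[0,0,0],[0,0,-15],[0,0,-15],[0,0,0]],"twist":[0,0,0,0,0]}' 60
python3 - <<'E'
from fit import *
c,P,_,_=wcloud('w72.png'); print(heldtray(P)); a=c['image'][:,:,::-1][20:210,220:410];cv2.imwrite('pics/w72c.png',cv2.resize(a,(600,600),interpolation=cv2.INTER_CUBIC))
go(.5228,.0922,.24,.825)
E
```

```text
time: 115.8
position: [0.4087, 0.322, 0.3018]
ee_rot: [3.14, -0.002, 0.983]
ft_force: [-0.5, -0.4, -1.8]
width: 0.0157
(array([-0.00110381, -0.00930185,  0.65464501]), 2748, np.float64(0.0007934137671615294))
pos [0.4085 0.3216 0.3009] yaw 0.9835 shift [-127.7  222.2   61. ] twist 0.1585
```

```bash
python3 -m crank '{"hand":[0,0,0,0,0,0,0,0,0,0,0,0],"travel":[[-10,18,0],[-20,36,0],[-25,42,0],[-25,42,0],[-22,40,0],[-16,28,0],[-10,16,0],[0,0,0],[0,0,30],[0,0,30],[0,0,0],[0,0,0]],"twist":[0,0,0,0,0,0,0,0.158,0,0,0,0]}' 60
python3 - <<'E'
from fit import *
c=snap('top','t5.png');a=c['image'][:,:,::-1][170:270,150:300]; cv2.imwrite('pics/t5c.png',cv2.resize(a,(750,500),interpolation=cv2.INTER_CUBIC))
c,P,_,_=wcloud('w73.png'); print(heldtray(P)); 
go(.5228,.0922,.185,.825)
E
```

```text
time: 117.35
position: [0.5224, 0.0925, 0.2411]
ee_rot: [3.141, -0.001, 0.826]
ft_force: [0.2, 0.2, -0.6]
width: 0.0158
(array([-0.00153035, -0.01001405,  0.65607135]), 2720, np.float64(0.0007815543619263138))
pos [0.5226 0.0923 0.2414] yaw 0.826 shift [-0.   0.1 56.4] twist 0.001
```

```bash
python3 -m crank '{"hand":[0,0,0,0,0],"travel":[[0,0,25],[0,0,25],[0,0,8],[0,0,0],[0,0,0]],"twist":[0,0,0,0,0]}' 60
python3 -m crank '{"hand":[0,0,0,0,0,0,0,0,0,0,0,0],"travel":[[0,0,0],[0,0,4],[0,0,6],[0,0,7],[0,0,7],[0,0,7],[0,0,7],[0,0,7],[0,0,6],[0,0,5],[0,0,0],[0,0,0]],"twist":[0,0,0,0,0,0,0,0,0,0,0,0]}' 7
python3 - <<'E'
from fit import *
c,P,_,_=wcloud('w74.png'); print(heldtray(P),tool()[1],bot.get_obs()['ft_force'])
E
```

```text
time: 118.08
position: [0.5226, 0.0917, 0.1841]
ee_rot: [3.14, -0.0, 0.825]
ft_force: [-8.0, -3.4, 18.3]
width: 0.0156
time: 119.58
position: [0.5222, 0.092, 0.1262]
ee_rot: [-3.142, -0.0, 0.826]
ft_force: [-0.7, -0.3, 0.8]
width: 0.0006
(array([-0.0090368 , -0.02388772,  0.04351531]), 2703, np.float64(0.0026680010790196755)) [0.52222931 0.09197842 0.12630449] [-0.02008931 -0.58008556  0.20443006]
```

```bash
python3 -m crank '{"hand":[0,0,0,0,0,0],"travel":[[0,0,-10],[0,0,-30],[0,0,-50],[0,0,-50],[0,0,-30],[0,0,0]],"twist":[0,0,0,0,0,0]}' 7
python3 - <<'E'
from fit import *
c,P,_,_=wcloud('w75.png');print(tool()[1])
snap('scene','s5.png')
E
```

```text
time: 120.38
position: [0.523, 0.0923, 0.2991]
ee_rot: [3.138, -0.003, 0.826]
ft_force: [-0.2, -0.3, -1.1]
width: 0.0004
[0.52236444 0.09196754 0.2973681 ]
```

```bash
cat >> fit.py <<'E'
def fit5(P,x0,rad=.13,zmin=.0,B=None):
    "tray full: x,y,z,yaw,pitch(+nose down)"
    P=P.reshape(-1,3);P=P[np.isfinite(P).all(1)]
    x=np.array(x0,float)
    m=(P[:,2]>zmin)&(np.hypot(P[:,0]-x[0],P[:,1]-x[1])<rad)&(P[:,2]<.2); Q=P[m]
    if len(Q)>3500: Q=Q[::len(Q)//3500]
    def f(v):
        G=Ro.from_euler('yz',[v[4],v[3]]).as_matrix(); return sdf((Q-v[:3])@G,M['tray'])
    r=least_squares(f,x,loss='cauchy',f_scale=.002,x_scale=[.01,.01,.01,.1,.1]); return r.x,len(Q),np.median(np.abs(f(r.x))),r.cost
E
python3 - <<'E'
from fit import *
c,P,_,_=wcloud(); c2,P2=cloud('scene')
for nm,Q,zm in (('w',P,.034),('s',P2,.034),('both',np.concatenate([P.reshape(-1,3),P2.reshape(-1,3)]),.034)):
  best=None
  for pt in (-.6,-.4,-.2):
    r=fit5(Q,(.53,.11,.04,.83,pt),.1,zm)
    if best is None or r[3]<best[3]: best=r
  print(nm,best[0].round(3),best[1:])
  v=best[0];G=Ro.from_euler('yz',[v[4],v[3]]).as_matrix()
  for q in [(-.076,0,.068),(-.055,0,0),(-.095,0,.041),(-.095,0,.095),(.081,0,.018)]: print(q,(G@np.array(q)+v[:3]).round(3))
E
```

```text
w [ 0.533  0.107  0.046  0.648 -0.61 ] (4038, np.float64(0.0013254906023362147), np.float64(0.005524348271621573))
(-0.076, 0, 0.068) [0.453 0.046 0.058]
(-0.055, 0, 0) [0.497 0.08  0.014]
(-0.095, 0, 0.041) [0.453 0.046 0.025]
(-0.095, 0, 0.095) [0.428 0.028 0.069]
(0.081, 0, 0.018) [0.578 0.141 0.107]
s [ 0.529  0.101  0.042  0.811 -0.522] (1249, np.float64(0.0011916636016828033), np.float64(0.0026725354436154584))
(-0.076, 0, 0.068) [0.46  0.028 0.063]
(-0.055, 0, 0) [0.496 0.066 0.015]
(-0.095, 0, 0.041) [0.458 0.026 0.03 ]
(-0.095, 0, 0.095) [0.44  0.007 0.077]
(0.081, 0, 0.018) [0.571 0.145 0.098]
both [ 0.531  0.104  0.044  0.728 -0.586] (5287, np.float64(0.0014383911183089531), np.float64(0.00923129451798887))
(-0.076, 0, 0.068) [0.456 0.037 0.058]
(-0.055, 0, 0) [0.497 0.073 0.013]
(-0.095, 0, 0.041) [0.455 0.036 0.025]
(-0.095, 0, 0.095) [0.433 0.016 0.07 ]
(0.081, 0, 0.018) [0.574 0.142 0.103]
```

```bash
python3 -m crank '{"hand":[0.5,0.5,0.5,0.5],"travel":[[-37,0,-5],[-37,0,-5],[-36,0,0],[0,0,0]],"twist":[0,0,0,0]}' 60
python3 - <<'E'
from fit import *
c,P,_,_=wcloud('w76.png');print(tool()[1])
best=None
for pt in (-.6,-.4,-.2):
  for yw in (.65,.85):
    r=fit5(P,(.53,.104,.044,yw,pt),.13,.034)
    if best is None or r[3]<best[3]: best=r
v=best[0];print(v.round(3),best[1:]);G=Ro.from_euler('yz',[v[4],v[3]]).as_matrix()
for q in [(-.076,0,.068),(-.055,0,0),(-.095,0,.041),(-.095,0,.095),(-.057,0,.095),(.081,0,.018)]: print(q,(G@np.array(q)+v[:3]).round(3))
E
```

```text
time: 121.08
position: [0.4461, 0.0091, 0.3056]
ee_rot: [-3.142, 0.002, 0.823]
ft_force: [0.5, -0.1, -0.0]
width: 0.0373
[0.44696453 0.01029983 0.30572231]
[ 0.528  0.103  0.042  0.709 -0.558] (5262, np.float64(0.0015083351578277654), np.float64(0.010148010001919843))
(-0.076, 0, 0.068) [0.452 0.037 0.06 ]
(-0.055, 0, 0) [0.493 0.072 0.013]
(-0.095, 0, 0.041) [0.451 0.036 0.027]
(-0.095, 0, 0.095) [0.429 0.017 0.072]
(-0.057, 0, 0.095) [0.454 0.038 0.093]
(0.081, 0, 0.018) [0.573 0.141 0.1  ]
```

```bash
python3 - <<'E'
from fit import *
c,P,_,_=wcloud()
for v in range(150,206,6):
    row=[(u,P[v,u].round(3).tolist()) for u in (300,305,311,317,322)]
    print(v,row)
Q=P[150:205,295:330].reshape(-1,3);Q=Q[Q[:,2]>.05];print(len(Q),Q.mean(0),np.linalg.svd(Q-Q.mean(0))[2].round(3))
R,p=tool();print((( (Q.mean(0)-p)@R)*1000).round(1))
c=(Q-p)@R;print(np.percentile(c[:,1],[3,50,97])*1000,np.percentile(c[:,0],[3,97])*1000)
E
```

```text
150 [(300, [0.455, 0.053, 0.035]), (305, [0.46, 0.049, 0.037]), (311, [0.466, 0.043, 0.037]), (317, [0.472, 0.037, 0.037]), (322, [0.477, 0.033, 0.037])]
156 [(300, [0.445, 0.046, 0.0]), (305, [0.451, 0.041, 0.001]), (311, [0.461, 0.038, 0.048]), (317, [0.467, 0.032, 0.049]), (322, [0.47, 0.024, 0.001])]
162 [(300, [0.439, 0.04, -0.001]), (305, [0.445, 0.034, -0.001]), (311, [0.456, 0.032, 0.057]), (317, [0.462, 0.027, 0.054]), (322, [0.463, 0.017, 0.001])]
168 [(300, [0.433, 0.033, 0.001]), (305, [0.447, 0.033, 0.069]), (311, [0.452, 0.027, 0.07]), (317, [0.457, 0.022, 0.065]), (322, [0.457, 0.01, -0.001])]
174 [(300, [0.427, 0.026, -0.001]), (305, [0.443, 0.028, 0.082]), (311, [0.448, 0.023, 0.083]), (317, [0.452, 0.016, 0.063]), (322, [0.451, 0.004, 0.001])]
180 [(300, [0.42, 0.02, -0.0]), (305, [0.439, 0.023, 0.089]), (311, [0.444, 0.018, 0.09]), (317, [0.446, 0.01, 0.06]), (322, [0.445, -0.003, 0.001])]
186 [(300, [0.414, 0.013, 0.0]), (305, [nan, nan, nan]), (311, [0.439, 0.012, 0.086]), (317, [0.44, 0.003, 0.057]), (322, [0.439, -0.01, 0.0])]
192 [(300, [0.408, 0.006, -0.0]), (305, [0.427, 0.011, 0.08]), (311, [0.433, 0.006, 0.081]), (317, [0.427, -0.012, -0.001]), (322, [0.432, -0.017, 0.0])]
198 [(300, [0.401, -0.001, -0.001]), (305, [0.421, 0.005, 0.076]), (311, [0.427, -0.0, 0.078]), (317, [0.42, -0.018, 0.0]), (322, [0.426, -0.024, 0.0])]
204 [(300, [0.394, -0.008, -0.001]), (305, [0.4, -0.013, -0.0]), (311, [0.407, -0.019, 0.0]), (317, [0.414, -0.025, -0.0]), (322, [0.419, -0.031, -0.0])]
605 [0.44264584 0.01862746 0.0742992 ] [[-0.651 -0.533  0.541]
 [ 0.185  0.58   0.793]
 [ 0.736 -0.616  0.279]]
[  2.3  -8.6 231.5]
[-17.5901076   -8.66174919   0.12579028] [-24.04262198  26.48679463]
```

```bash
python3 - <<'E'
from fit import *
go(.443,.018,.063,.82)
E
```

```text
pos [0.4475 0.0111 0.3058] yaw 0.8254 shift [  2.1  -7.9 242.8] twist 0.0054
```

```bash
python3 -m crank '{"hand":[0.5,0.5,0.5,0.5,0.5,0.5,0.5],"travel":[[2,-8,40],[0,0,50],[0,0,50],[0,0,50],[0,0,35],[0,0,18],[0,0,0]],"twist":[0.005,0,0,0,0,0,0]}' 60
python3 - <<'E'
from fit import *
c,P,_,_=wcloud('w77.png');print(tool()[1],bot.get_obs()['ft_force'])
E
```

```text
time: 122.05
position: [0.4423, 0.0193, 0.0617]
ee_rot: [-3.138, 0.001, 0.823]
ft_force: [0.6, 0.3, 0.7]
width: 0.0471
[0.44294589 0.01905995 0.06266494] [-0.10386884 -0.56190279  0.16459546]
```

```bash
python3 -m crank '{"hand":[0,0,0,0,0,0,0,0,0,0],"travel":[[0,0,0],[0,0,0],[0,0,0],[0,0,0],[0,0,-8],[0,0,-20],[0,0,-30],[0,0,-40],[0,0,-40],[0,0,0]],"twist":[0,0,0,0,0,0,0,0,0,0]}' 60
python3 - <<'E'
from fit import *
c,P,_,_=wcloud('w78.png');print(tool()[1],bot.get_obs()['ft_force'],bot.get_obs()['width'])
print(heldtray(P,(-.9,-.7,-.5,-.3,-.1,.1)))
E
```

```text
time: 123.35
position: [0.4443, 0.0182, 0.2038]
ee_rot: [3.138, -0.003, 0.821]
ft_force: [0.1, -0.7, -2.0]
width: 0.0155
[0.44346169 0.0178384  0.202152  ] [-0.90378776  0.03566687 -1.94498667] 0.015627935625290048
(array([-0.00067944, -0.00408258, -0.48960425]), 2548, np.float64(0.0005315178196230084))
```

```bash
python3 -m crank '{"hand":[0,0],"travel":[[0,0,0],[0,0,0]],"twist":[0,0]}' 8
python3 -c "
from fit import *
c,P,_,_=wcloud();print(heldtray(P,(-.9,-.7,-.5,-.3,-.1,.1)))"
python3 -m crank '{"hand":[0,0],"travel":[[0,0,0],[0,0,0]],"twist":[0,0]}' 7
python3 -c "
from fit import *
c,P,_,_=wcloud();print(heldtray(P,(-.9,-.7,-.5,-.3,-.1,.1)))"
```

```text
time: 123.65
position: [0.4424, 0.018, 0.2002]
ee_rot: [-3.14, 0.001, 0.821]
ft_force: [0.5, -0.3, -1.0]
width: 0.0159
(array([-0.00304972, -0.00339731, -0.47906673]), 2588, np.float64(0.0004548012630540346))
time: 123.95
position: [0.4429, 0.018, 0.2009]
ee_rot: [-3.141, 0.0, 0.821]
ft_force: [0.2, 0.1, -1.9]
width: 0.0157
(array([-0.00164688, -0.00576942, -0.47744222]), 2558, np.float64(0.00042338989602730285))
```

```bash
python3 -m crank '{"hand":[0,0],"travel":[[0,0,0],[0,0,0]],"twist":[0,0]}' 5.5
python3 -c "
from fit import *
c,P,_,_=wcloud();print(heldtray(P,(-.9,-.7,-.5,-.3,-.1,.1)))"
```

```text
time: 124.25
position: [0.443, 0.0179, 0.2011]
ee_rot: [3.142, -0.0, 0.821]
ft_force: [1.1, -0.8, -2.5]
width: 0.0161
(array([-0.00453891, -0.00665748, -0.07690913]), 2533, np.float64(0.0007901050413804843))
```

```bash
python3 -m crank '{"hand":[0,0,0],"travel":[[0,0,0],[0,0,0],[0,0,0]],"twist":[0,0,0]}' 60
python3 - <<'E'
from fit import *
c,P,_,_=wcloud('w79.png');v=heldtray(P,(-.5,-.3,-.1,.1,.3));print(v);v=v[0]
yaw=.825;ox=.076-.0045
x,y=.5744-ox*np.cos(yaw),.148-ox*np.sin(yaw);print(x,y);go(x,y,.2,yaw)
E
```

```text
time: 124.68
position: [0.443, 0.0179, 0.2011]
ee_rot: [-3.142, -0.0, 0.821]
ft_force: [0.2, -0.8, -1.2]
width: 0.0157
(array([-0.00441075, -0.00341045,  0.09815137]), 2603, np.float64(0.0007018692631681478))
0.5258831769578954 0.09547983356936962
pos [0.443  0.0179 0.2011] yaw 0.8207 shift [113.3   7.7   1.1] twist -0.0043
```

```bash
python3 -m crank '{"hand":[0,0,0,0,0,0,0,0,0,0],"travel":[[20,1.5,0],[35,2.5,0],[35,2.5,0],[23,1.2,0],[0,0,25],[0,0,30],[0,0,20],[0,0,8],[0,0,0],[0,0,0]],"twist":[-0.004,0,0,0,0,0,0,0,0,0]}' 60
python3 - <<'E'
from fit import *
c,P,_,_=wcloud('w80.png');print(heldtray(P,(-.3,-.1,.1,.3)),bot.get_obs()['ft_force'])
go(.5259,.0955,.1145,.825)
E
```

```text
time: 125.98
position: [0.5258, 0.0957, 0.1187]
ee_rot: [3.141, -0.001, 0.825]
ft_force: [-0.1, -0.1, -2.5]
width: 0.0161
(array([-0.00578881, -0.00635129,  0.06027494]), 2564, np.float64(0.0009553274209624283)) [ 0.90103534  0.45607103 -2.54974709]
pos [0.5258 0.0957 0.1187] yaw 0.8247 shift [-0.   0.2  4.2] twist -0.0003
```

```bash
python3 -m crank '{"hand":[0,0,0,0,0,0],"travel":[[0,0,4],[0,0,3],[0,0,3],[0,0,2],[0,0,0],[0,0,0]],"twist":[0,0,0,0,0,0]}' 20
python3 - <<'E'
from fit import *
c,P,_,_=wcloud();print(heldtray(P,(-.3,-.1,.1,.3)),bot.get_obs()['ft_force'],tool()[1])
E
```

```text
time: 126.78
position: [0.5254, 0.0959, 0.106]
ee_rot: [-3.141, -0.0, 0.825]
ft_force: [0.9, 0.8, -1.4]
width: 0.0156
(array([-0.00605313, -0.00665595, -0.02083036]), 2536, np.float64(0.0009204202229170753)) [-0.18886227 -0.58340047 -1.54289918] [0.5253867  0.09590319 0.10603967]
```

```bash
python3 -m crank '{"hand":[0,0,0.3,0.3,0.3,0.3,0.3,0.3,0.3,0.3],"travel":[[0,0,1.5],[0,0,0],[0,0,0],[0,0,0],[0,0,0],[0,0,-20],[0,0,-50],[0,0,-50],[0,0,-30],[0,0,0]],"twist":[0,0,0,0,0,0,0,0,0,0]}' 10
python3 - <<'E'
from fit import *
c,P,_,_=wcloud('w81.png')
print(fit(P,'tray',(.5744,.148,.825),.03,(.006,.12),.1))
a=ortho(c,.42,.72,.0,.3,.03,1900);cv2.imwrite('pics/o6.png',a)
print(fit(P,'scoop',(.5612,-.0574,-.235),.004,(.004,.12),.1))
E
```

```text
time: 128.07
position: [0.5264, 0.0962, 0.2581]
ee_rot: [3.138, -0.003, 0.825]
ft_force: [-0.1, 0.6, -1.2]
width: 0.0277
(array([0.57539078, 0.14987185, 0.82477281]), 4017, np.float64(0.0031715343729442))
(array([ 0.56294837, -0.05700323, -0.23586739]), 392, np.float64(0.0005906317665889628))
```

```bash
python3 -m crank '{"hand":[0.3,0.3,0.3,0.3,0.3,0.3,0.3],"travel":[[-10,40,-30],[-10,45,-30],[-5,50,-20],[-5,50,0],[0,50,0],[0,50,0],[0,0,0]],"twist":[0,0,0,0,0,0,0]}'
python3 - <<'E'
from fit import *
c=snap('top','t6.png'); a=cv2.imread('pics/top0.png');b=cv2.imread('pics/t6.png')
d=np.hstack([x[110:290,170:480] for x in (a,b)]); d=np.vstack([x[110:290,170:480] for x in (a,b)]);cv2.imwrite('pics/cmp.png',cv2.resize(d,(682,792))[:,:]) ; cv2.imwrite('pics/cmpb.png',cv2.resize(b[110:290,170:480],(800,464),interpolation=cv2.INTER_CUBIC))
c=snap('scene','s6.png')
for n,x0 in (('scoop',(.5612,-.0574,-.235)),):
    c,P=cloud('scene');print(fit(P,'scoop',x0,.004,(.004,.12),.1),fit(P,'tray',(.5755,.15,.825),.03,(.006,.12),.1))
E
```

```text
time: 129.0
position: [0.7153, -0.1231, 0.3318]
ee_rot: [-3.139, 0.001, 0.821]
ft_force: [-0.9, 0.6, 0.2]
width: 0.0284
(array([ 0.56431592, -0.05999247, -0.26290008]), 1028, np.float64(0.0026624513483693418)) (array([0.57832116, 0.14970892, 0.8115105 ]), 1574, np.float64(0.0014261617044261411))
```

```bash
python3 -c "
from station import bot
import cv2
c=bot.camera('top');cv2.imwrite('pics/final_top.png',c['image'][:,:,::-1]);o=bot.get_obs();print(o['time'],o['position'])"
```

```text
129.2 [ 0.71375862 -0.1186625   0.33453187]
```

View pics/final_top.png

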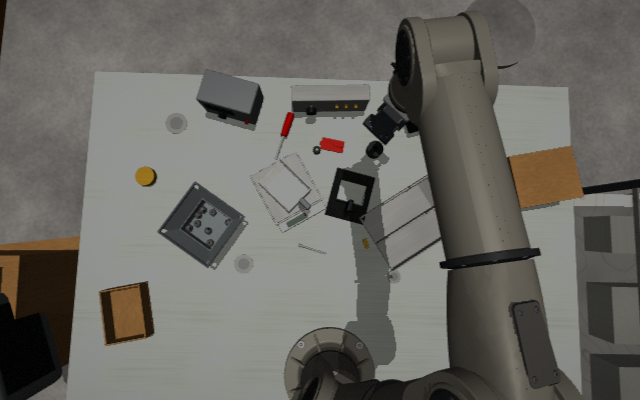

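The top view shows the cores in the hopper at (205,222), the empty tray on the scale at (288,185) and the scoop on its pad at (350,195). The arm is clear of everything.

```bash
python3 -c "from station import bot; print(bot.hand_in())"
```

```text
the job is handed in; nothing more can be done
None
```

The job is done and was handed in at about 129 s of the 210 s allowed. All eight cores, four from each lane, were taken out with the scoop. They lay together in the tray on the scale and were then tipped into the hopper.

**What went wrong and was mended:**
- Three cores rolled off the scoop once, inside the pan, and were scooped up again. No core fell on the counter.
- When I was putting the empty tray back, it slipped out of a light grip and leaned on the scale's edge. I gripped it again, levelled it and set it down.

**Last checks:**
- **Cores:** the top picture showed eight in the hopper, with the pan and the tray empty.
- **Tray:** upright, about 1 mm from the scale's centre.
- **Scoop:** flat on its pad, its origin about 8 mm ahead of the pad's centre and about 1 mm to the side.
- **Bystanders:** they look unmoved. The screwdriver's tip near the scale may differ by about a pixel from the start picture.
- **Disagreement:** the fits from the scene camera and the wrist camera differed by about 3 mm, so the tray and scoop offsets are only that certain.

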